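# Scan and stack the pastry boxes for dispatch

## Task

Book out this batch: take the pistol scanner from its holder and, holding it steady for about a second from some 10 cm above, scan first the square code on the empty dispatch tray's floor and then the code on every pastry box, from your left to your right, as they stand on the bench. Put the scanner back in its holder and stack all the boxes flat in one square pile in the middle of the tray, lined up with its sides, their code ends all at the tray's code end. Leave the other things on the bench where they are.

Things in the scene. Friction and masses are not known exactly. Their poses are not given: they have to be found in the camera images.
- scanner: pistol barcode scanner, grey, dark rubber nose, 0.14-0.19 kg, nose down in the holder (it also stands alone). Origin: centre of its lowest face, the window; own z up out of the back of the head. Head 40 (x) by 52 (y) mm up to z = 30, above that 38 by 44 mm up to z = 106. Handle: level bar towards own -x out to x = -127, 30 mm wide (y), z = 72 to 106. Weight mostly in the head
- scanner_window (a point): centre of the window, at the scanner's origin. It reads along own -z by itself (no trigger): a code is read when its centre lies within 12 mm of the window's axis (in own x and in own y) and 50 to 160 mm in front of the window, kept so for 0.8 s without a break
- scanner_grip (a point): point in the middle of the scanner's handle, 50 mm from the window's axis towards own -x and 89 mm above the window, where it is easily pinched from above across own y (30 mm wide)
- holder: black bench holder of the scanner, screwed down; origin under its centre, axes as the scanner's when put away (handle over the holder's -x side). Base plate 110 (x) by 120 (y) by 8 mm; on it an open cup, floor at z = 20 (the window rests there), rim at z = 70, inside 54 (x) by 66 (y) mm, walls 4 mm: 7 mm to spare round the nose
- tray: shallow aluminium tray, fixed, 250 (x) by 180 (y) mm outside, walls 4 mm thick and 18 mm high, floor 4 mm above the bench. Origin under its centre; its code end is its own -x end (towards the robot)
- tray_code (a point): centre of the 34 mm square code label on the tray's floor, 86 mm from the tray's centre towards own -x, facing up
- box1: flat rigid pastry box, standing flat on the bench; three or four of boxes 1 to 4 are there, numbered from the robot's left (+y) to its right; may be absent. 110 (x) by 64 (y) by 38 (z) mm, black base and flat clear lid with two brown pastries inside, 0.10 to 0.19 kg, all alike. Origin at the centre of its underside; long side along own x, code label at its -x end. Pinched across own y (64 mm)
- box2: flat rigid pastry box, standing flat on the bench; three or four of boxes 1 to 4 are there, numbered from the robot's left (+y) to its right; may be absent. 110 (x) by 64 (y) by 38 (z) mm, black base and flat clear lid with two brown pastries inside, 0.10 to 0.19 kg, all alike. Origin at the centre of its underside; long side along own x, code label at its -x end. Pinched across own y (64 mm)
- box3: flat rigid pastry box, standing flat on the bench; three or four of boxes 1 to 4 are there, numbered from the robot's left (+y) to its right; may be absent. 110 (x) by 64 (y) by 38 (z) mm, black base and flat clear lid with two brown pastries inside, 0.10 to 0.19 kg, all alike. Origin at the centre of its underside; long side along own x, code label at its -x end. Pinched across own y (64 mm)
- box4: flat rigid pastry box, standing flat on the bench; three or four of boxes 1 to 4 are there, numbered from the robot's left (+y) to its right; may be absent. 110 (x) by 64 (y) by 38 (z) mm, black base and flat clear lid with two brown pastries inside, 0.10 to 0.19 kg, all alike. Origin at the centre of its underside; long side along own x, code label at its -x end. Pinched across own y (64 mm)
- box1_code (a point): centre of the 30 mm square code label on the lid of box 1, 34 mm from the box's centre towards own -x, on its top face, facing up
- box2_code (a point): centre of the 30 mm square code label on the lid of box 2, 34 mm from the box's centre towards own -x, on its top face, facing up
- box3_code (a point): centre of the 30 mm square code label on the lid of box 3, 34 mm from the box's centre towards own -x, on its top face, facing up
- box4_code (a point): centre of the 30 mm square code label on the lid of box 4, 34 mm from the box's centre towards own -x, on its top face, facing up
- stamp: bystander: wooden stamp 26 mm across, 55 mm high, standing among the boxes; origin at its foot; leave where it is
- marker: bystander: marker pen 125 mm long, 15 mm thick, lying along own x among the boxes; origin below its middle; leave where it is
- scraper: bystander: dough scraper, 85 (x) by 130 (y) by 20 mm, lying behind the boxes; leave where it is
- mould: bystander: white plunger mould, 62 mm across, 114 mm high, standing behind the boxes; leave where it is
- bowl: bystander: small steel bowl, 110 mm across, 50 mm high, behind the boxes; leave where it is
- tape: bystander: roll of tape, 76 mm across, 24 mm high, lying behind the boxes; leave where it is
Not all that is in view belongs to the job. What is shaped like the scanner but purple or red is not meant.

How it is judged:
By the outcome, as a careful person would: the job done as asked, in the order asked, and still so for the second after the job is handed in, with the robot touching nothing.
Of box1, box2, box3, box4 only 3 to 4 are there at a start; the rules pass over those that are not, and their reading is None.
At some moment in a run one of box3, box4 may be knocked a few centimetres aside while the robot is not near it.
It also fails if it takes over 210 s, if anything falls off the work surface, if the arm or the gripper's body presses on something with over 40 N, if the wrist force passes 120 N, or if a joint passes its speed limit or range.

## Robot

A 6-joint arm with a two-finger parallel gripper is mounted at the origin on the work surface. World frame = base frame: x ahead of the robot, y to its left, z up, the work surface at z = 0. Lengths are in m, angles in rad, forces in N, time in s.
With the tool pointing down it reaches from about 0.375 to 0.9 m from the base axis. Payload 3.1 kg.
Tool frame: the origin (TCP) lies midway between the tips of the shut fingers; the grasp point (between the pads) lies 19 mm behind it; z points along the fingers, y is the line along which they close (so a half turn about z gives the same grasp; the last joint's range is limited). The gripper opens to 87 mm and grips with 3 to 60 N. Pads are 19 mm wide; open, the fingers measure 117 mm over their backs; the gripper's body (75 mm by 190 mm) begins 51 mm behind the grasp point.
Start: joints at [1.018, 0.527, 1.433, -0, 1.181, -0.178], TCP at [0.229, 0.582, 0.223] pointing down, gripper open.
Joint ranges: [-3.08, 3.08], [-0.75, 2.2], [0.22, 2.44], [-1.43, 4.57], [0, 2.65], [-2.85, 2.85]. Speed limits (rad/s): [2.79, 2.79, 3.14, 3.14, 3.14, 3.14].

## Interface

Orientations are given as a unit quaternion [x, y, z, w].
In Python, from rig import robot gives the robot as it stands.
- The arm moves only by the shell command python3 -m jog 'ROWS' [FORCE]. ROWS is a JSON object of lists of equal length, an entry for each row: "dp": the shift along the tool's x, y, z in mm, a list of three; "delta_rot": the turn, a rotation vector about the tool's x, y, z in rad, a list of three; "gripper": the opening, from -1 (shut) to 1 (fully open). A call has 1 to 12 rows; each row is the pose to reach, as a shift and turn from the pose commanded when the call began, along the tool's axes at that moment; what a row does not reach only later rows make up. A row lasts 1/10 s, in which the tool goes at most 50 mm and 8.59 degrees, less where a joint would pass 70% of its speed; a pose out of reach is approached as far as the arm can. A call with a gripper value outside its range is refused whole. The fingers move at their own pace and stop on an object; FORCE is the grip in N (left out, the last holds). Time passes only in rows, so rows that repeat a pose let the fingers close. It gives the time, the measured TCP pose, the force, the opening and the grip force at its end, in the units of the state.
- robot.get_obs(): the state, without advancing time (a new reading comes with each control period).
- robot.camera(name): name is "scene" or "top" or "wrist"; returns the picture (480x640x3 uint8, red, green, blue); there is no depth.
- robot.camera_model(name): a dict with "fx", "fy", "cx", "cy" (pixels), "k1" (the pictures are not rectified: a ray, as slopes to the right and down, at radius r is drawn at 1 + k1 r^2 times it, then the intrinsics apply), "xyz" and "orientation" of the camera in the world; the wrist camera has in their place "T_tool_cam" (4x4, takes a point from camera to tool coordinates, whose origin is the TCP and whose axes are the flange's). Camera axes: x right, y down, z forward; pixel columns grow to the right and rows downward; lengths in m; the calibration is good to about 2 mm. A picture is of the moment at which its call begins: read the wrist's pose just before it. camera_model takes no time and is no camera call.
- robot.hand_in(): hands the job in; it is judged then, once.
Trained networks look in the newest picture that a camera, given by its name, has taken for a name from the list of things; names that differ only in an ending like _2 or _b are one class to them, and where a whole thing is asked for, a point or a joint stands for the part that bears it (a point fixed in the world has none). Each returns a list of dicts, best first, with "score" (0 to 1); they miss things now and then, are a little off and sometimes report something else, mostly with a low value. They report only what shows in the picture. A call takes as long as a camera call. They do not tell look-alikes from the thing itself.
- robot.search_frame(name, camera): "rect" ([left, top, right, bottom] in pixels, round what is visible of it).
The state is a dict: "time": time; "q": joint angles; "joint_velocities": joint speeds; "joint_torque": joint torques, N m; "position": TCP position; "tool_rot": TCP orientation; "ft_force": force on the tool from outside, world axes, zero at the start; "moment": the same for the moment, N m; "grip_width": finger opening in m; "grip_force": force on a finger pad.
Only numpy, scipy, OpenCV 4.12 (cv2) and the standard library are available. Lean on these libraries where they do the work, as an engineer would, in place of code of your own. Each camera call takes 0.05 s, during which the arm holds its last target. There are 200 camera calls.

## Working session

There is one attempt and no reset: what is moved stays moved. The work goes in short steps, Python scripts to look and compute and a shell command to move; the robot and the scene stay as the last step left them, time stands still between calls to the robot, and variables do not carry over. Pictures are saved under pics/ and viewed, at most 14 in all, crops included, and the job is handed in when it is done.

```bash
ls; mkdir -p pics; python3 - <<'E'
from rig import robot
import cv2
o=robot.get_obs();print(o['time'],o['position'],o['tool_rot'],o['grip_width'])
for n in("scene","top"):
    im=robot.camera(n);cv2.imwrite(f"pics/{n}0.png",im[:,:,::-1]);print(n,robot.camera_model(n))
    for t in("scanner","holder","tray","tray_code","box1","box1_code","stamp","marker"):
        print(t,[(round(d['score'],2),[int(v) for v in d['rect']]) for d in robot.search_frame(t,n)][:6])
print(robot.camera_model("wrist"))
E
```

```text
pics
0.0 [0.22839553 0.58099086 0.22158327] [ 1.86318420e-01  9.82488808e-01 -1.01628935e-03 -3.95597676e-04] 0.08717575625871014
scene {'fx': 582.4245081125923, 'fy': 582.4245081125923, 'cx': 310.3300312137505, 'cy': 236.40121429324307, 'k1': -0.02046288865676202, 'xyz': array([1.02014011, 0.51770525, 1.17665374]), 'orientation': array([ 0.33189427,  0.89144884, -0.28661789, -0.11408481])}
scanner [(0.97, [280, 123, 335, 162]), (0.81, [125, 149, 177, 187]), (0.56, [215, 112, 260, 168])]
holder [(0.97, [200, 155, 261, 197]), (0.6, [320, 234, 331, 251])]
tray [(0.92, [376, 348, 526, 479]), (0.54, [314, 268, 367, 315]), (0.41, [267, 206, 314, 248])]
tray_code [(0.9, [378, 350, 524, 479]), (0.24, [210, 112, 260, 169])]
box1 [(0.95, [266, 206, 316, 248]), (0.83, [312, 266, 368, 313]), (0.68, [301, 341, 363, 391]), (0.56, [227, 276, 279, 328]), (0.45, [211, 114, 261, 168])]
box1_code [(0.94, [300, 340, 359, 393]), (0.61, [381, 352, 524, 480])]
stamp [(0.71, [318, 232, 330, 251]), (0.45, [152, 266, 213, 325])]
marker [(0.95, [258, 317, 308, 353])]
top {'fx': 601.7319403767536, 'fy': 601.73
[... 581 characters left out ...]
273]), (0.61, [283, 153, 323, 202])]
box1_code [(0.76, [198, 175, 229, 220]), (0.39, [430, 214, 486, 266])]
stamp [(0.59, [312, 260, 323, 273])]
marker [(0.68, [257, 157, 267, 205]), (0.2, [429, 212, 475, 267])]
{'fx': 342.30154545037067, 'fy': 342.30154545037067, 'cx': 325.8613470896352, 'cy': 240.18487921745174, 'k1': -0.025481910516355323, 'T_tool_cam': array([[-2.59107437e-04, -9.62671967e-01, -2.70670680e-01,
         7.52238944e-02],
       [ 9.99999897e-01, -1.48278484e-04, -4.29909402e-04,
        -7.95087532e-04],
       [ 3.73727092e-04, -2.70670763e-01,  9.62671906e-01,
        -1.62488603e-01],
       [ 0.00000000e+00,  0.00000000e+00,  0.00000000e+00,
         1.00000000e+00]])}
```

View pics/scene0.png

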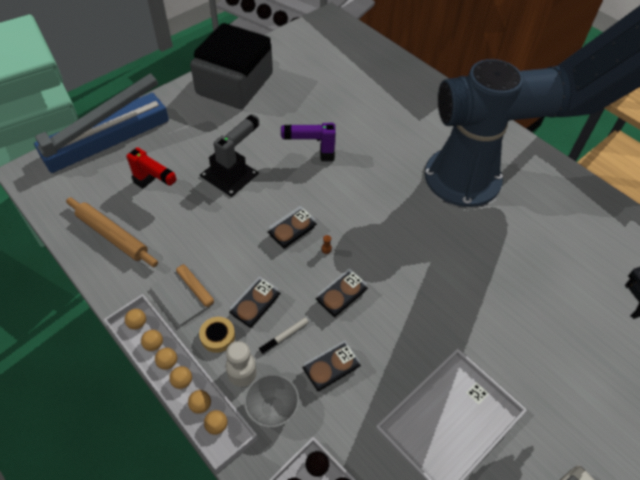

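View pics/top0.png

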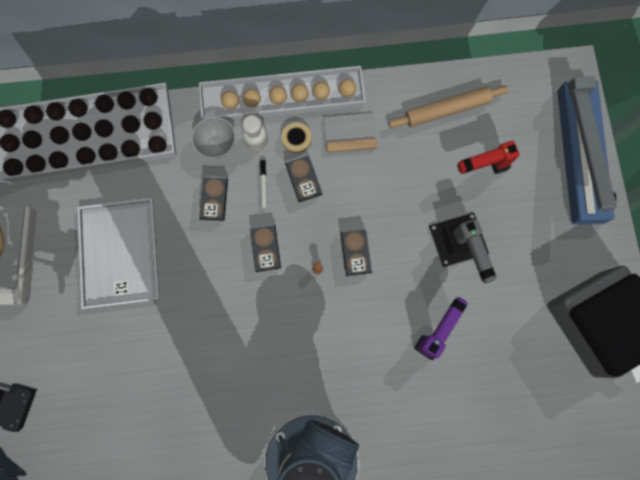

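Grey scanner sits in the black holder at top (465,235), with its handle to (488,278). The look-alikes are red at (490,157) and purple at (440,330). Four boxes show at top (213,198), (265,248), (303,178) and (356,252), and the tray is at (118,253).

```bash
cat > h.py <<'E'
import numpy as np, cv2
from scipy.spatial.transform import Rotation as R
from rig import robot
def cam(n,o=None):
    m=robot.camera_model(n)
    if n=="wrist":
        o=o or robot.get_obs(); T=np.eye(4);T[:3,:3]=R.from_quat(o['tool_rot']).as_matrix();T[:3,3]=o['position'];T=T@m['T_tool_cam']
    else:
        T=np.eye(4);T[:3,:3]=R.from_quat(m['orientation']).as_matrix();T[:3,3]=m['xyz']
    return m,T
def px2w(c,uv,z):
    m,T=c; d=np.array([(uv[0]-m['cx'])/m['fx'],(uv[1]-m['cy'])/m['fy']]); s=d.copy()
    for _ in range(20): s=d/(1+m['k1']*(s@s))
    r=T[:3,:3]@np.array([*s,1.]); return T[:3,3]+r*(z-T[2,3])/r[2]
def w2px(c,p):
    m,T=c; q=T[:3,:3].T@(np.array(p)-T[:3,3]); s=q[:2]/q[2]; s=s*(1+m['k1']*(s@s)); return np.array([m['fx']*s[0]+m['cx'],m['fy']*s[1]+m['cy']])
def plan(pos,toolx_deg,tag=''):
    "shift (mm) and rotvec from measured pose to a tool-down pose with TCP pos and tool x at toolx_deg"
    o=robot.get_obs();R0=R.from_quat(o['tool_rot']);a=np.radians(toolx_deg);x=np.array([np.cos(a),np.sin(a),0]);z=np.array([0,0,-1.])
    R1=R.from_matrix(np.c_[x,np.cross(z,x),z]); print(tag,'dp',np.round(1000*R0.inv().apply(np.array(pos)-o['position']),1),'rot',np.round((R0.inv()*R1).as_rotvec(),4),'q',np.round(o['q'],2),'t',round(o['time'],2))
def snap(n,f):
    o=robot.get_obs();im=robot.camera(n)[:,:,::-1].copy();cv2.imwrite(f'pics/{f}.png',im);return im,cam(n,o)
def rectify(im,c,x0,x1,y0,y1,z,s=0.001):
    "orthophoto on plane z: row down = -x, col right = -y"
    xs=np.arange(x1,x0,-s);ys=np.arange(y1,y0,-s)
    M=np.array([[w2px(c,(x,y,z)) for y in ys] for x in xs],np.float32)
    return cv2.remap(im,M[...,0],M[...,1],cv2.INTER_CUBIC)
E
python3 - <<'E'
from h import *
c=cam("top")
for n,uv,z in [("hold",(458,240),0.04),("scantop",(465,232),.126),("handleend",(488,278),.126),("tray",(118,253),.02),("tcode",(121,288),.004),("b1",(213,198),.038),("b2",(265,248),.038),("b3",(303,178),.038),("b4",(356,252),.038),("stamp",(317,267),.05),("mould",(253,130),.1)]:
    print(n,px2w(c,uv,z).round(3))
plan((.42,.1,.36),180,'view boxes')
E
```

```text
hold [ 0.467 -0.405  0.04 ]
scantop [ 0.468 -0.402  0.126]
handleend [ 0.359 -0.436  0.126]
tray [0.53  0.416 0.02 ]
tcode [0.446 0.418 0.004]
b1 [0.637 0.174 0.038]
b2 [0.499 0.059 0.038]
b3 [ 0.664 -0.051  0.038]
b4 [ 0.465 -0.158  0.038]
stamp [ 0.437 -0.061  0.05 ]
mould [0.778 0.057 0.1  ]
view boxes dp [-354.3 -378.2 -137.4] rot [ 1.000e-04  0.000e+00 -3.748e-01] q [ 1.02  0.53  1.43 -0.    1.18 -0.18] t 0.9
```

```bash
python3 -m jog '{"dp":[[-45,-50,-20],[-90,-95,-40],[-130,-140,-60],[-175,-185,-75],[-215,-230,-90],[-255,-275,-110],[-300,-320,-125],[-330,-350,-135],[-354,-378,-137],[-354,-378,-137],[-354,-378,-137],[-354,-378,-137]],"delta_rot":[[0,0,-0.05],[0,0,-0.1],[0,0,-0.15],[0,0,-0.2],[0,0,-0.25],[0,0,-0.3],[0,0,-0.35],[0,0,-0.375],[0,0,-0.375],[0,0,-0.375],[0,0,-0.375],[0,0,-0.375]],"gripper":[1,1,1,1,1,1,1,1,1,1,1,1]}'
python3 - <<'E'
from h import *
im,c=snap("wrist","w1")
o=rectify(im,c,.33,.73,-.25,.3,.038,.0008)
cv2.imwrite("pics/o1.png",o);print(o.shape)
for t in("scanner","holder","tray","tray_code","box1","box1_code"):
    print(t,[(round(d['score'],2),px2w(c,((d['rect'][0]+d['rect'][2])/2,(d['rect'][1]+d['rect'][3])/2),.038).round(3)[:2]) for d in robot.search_frame(t,"wrist")][:6])
E
```

```text
time: 2.1
position: [0.4224, 0.0966, 0.3609]
tool_rot: [0.003, 1.0, -0.001, 0.002]
ft_force: [0.5, 0.4, 0.4]
grip_width: 0.087
grip_force: 0.0
(500, 688, 3)
scanner [(0.85, array([ 0.227, -0.287])), (0.42, array([0.637, 0.175])), (0.3, array([0.498, 0.411]))]
holder [(0.75, array([ 0.465, -0.352])), (0.39, array([ 0.471, -0.151]))]
tray [(0.65, array([0.496, 0.408]))]
tray_code [(0.56, array([0.499, 0.408]))]
box1 [(0.98, array([0.632, 0.174])), (0.97, array([0.501, 0.062])), (0.8, array([ 0.467, -0.154])), (0.62, array([ 0.69 , -0.037]))]
box1_code []
```

View pics/o1.png

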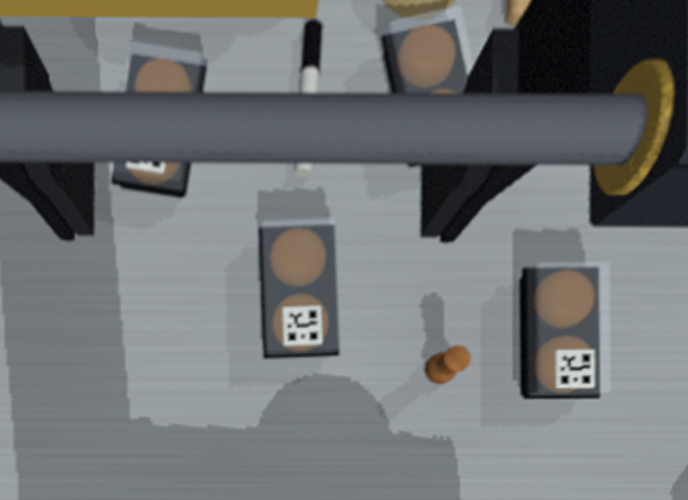

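View pics/w1.png

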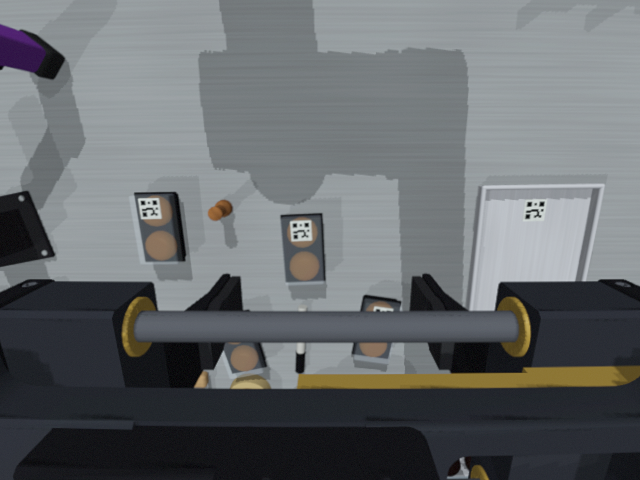

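```bash
python3 -m jog '{"dp":[[2,-45,5],[4,-90,10],[6,-135,15],[8,-180,20],[10,-225,25],[12,-270,30],[14,-315,35],[16,-360,40],[18,-405,45],[20,-450,50],[22,-495,55],[22,-517,60]],"delta_rot":[[0,0,0.13],[0,0,0.27],[0,0,0.4],[0,0,0.54],[0,0,0.67],[0,0,0.81],[0,0,0.94],[0,0,1.08],[0,0,1.21],[0,0,1.35],[0,0,1.5],[0,0,1.64]],"gripper":[1,1,1,1,1,1,1,1,1,1,1,1]}'
python3 -c "
from h import *
plan((.40,-.42,.30),17)"
```

```text
time: 3.65
position: [0.3983, -0.4199, 0.2989]
tool_rot: [0.733, 0.68, -0.0, 0.001]
ft_force: [0.4, -0.0, -0.3]
grip_width: 0.0865
grip_force: 0.0
 dp [-0.   1.8 -1.1] rot [0.0012 0.0012 1.1985] q [-1.    0.38  1.46 -0.    1.3  -0.93] t 3.65
```

```bash
python3 -m jog '{"dp":[[0,0,0],[0,0,0],[0,0,0],[0,0,0],[0,0,0],[0,0,0],[0,0,0],[0,0,0],[0,0,0],[0,0,0],[0,0,0]],"delta_rot":[[0,0,0.13],[0,0,0.27],[0,0,0.4],[0,0,0.54],[0,0,0.67],[0,0,0.81],[0,0,0.94],[0,0,1.08],[0,0,1.2],[0,0,1.2],[0,0,1.2]],"gripper":[1,1,1,1,1,1,1,1,1,1,1]}'
python3 - <<'E'
from h import *
im,c=snap("wrist","w2")
for t in("scanner","scanner_grip","holder"):
    print(t,[(round(d['score'],2),[int(v) for v in d['rect']]) for d in robot.search_frame(t,"wrist")][:4])
E
```

```text
time: 4.75
position: [0.3985, -0.416, 0.2993]
tool_rot: [0.988, 0.152, -0.0, -0.0]
ft_force: [0.3, -0.8, -0.4]
grip_width: 0.0869
grip_force: 0.0
scanner [(0.93, [403, 0, 562, 50]), (0.73, [172, 256, 281, 308]), (0.62, [325, 119, 379, 269])]
scanner_grip [(0.87, [171, 255, 284, 311]), (0.71, [326, 120, 379, 267]), (0.69, [406, 0, 565, 50])]
holder [(0.94, [292, 93, 396, 189])]
```

View pics/w2.png

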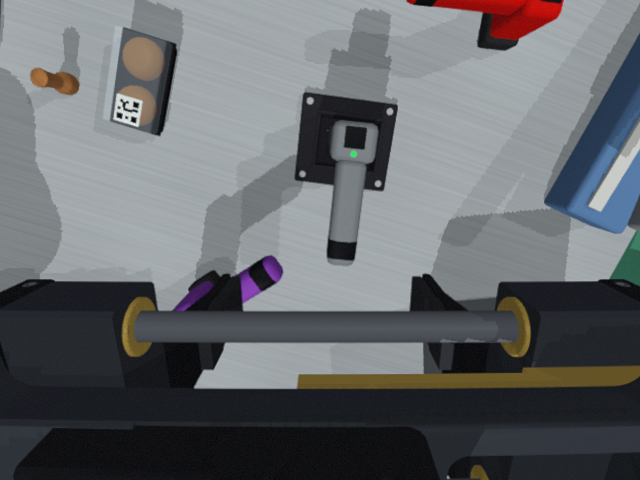

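Close view: the grey scanner's head is at (355,143) in the black holder, with its handle end at (341,262). The purple look-alike's tip is at (265,270), left of the fingers. The red one is at the top edge.

```bash
python3 - <<'E'
from h import *
o=robot.get_obs();c=cam("wrist",o)
hs=[px2w(c,p,.008)[:2] for p in((309,101),(391,111),(378,184),(301,174))]
print('holder',np.mean(hs,0).round(4),'ang',np.degrees(np.arctan2(*((hs[0]+hs[1]-hs[2]-hs[3])[::-1]))),[np.linalg.norm(hs[i]-hs[i-1]).round(3) for i in range(4)])
h=px2w(c,(355,143),.126);e=px2w(c,(341.5,256),.126);d=(h-e)[:2]
print('head',h.round(4),'end',e.round(4),np.linalg.norm(d),'ang',np.degrees(np.arctan2(d[1],d[0])))
for z in(.05,.106):print('purple',px2w(c,(270,268),z).round(3))
t=cam("top")
print('top head',px2w(t,(465,232),.126).round(3),'purple',px2w(t,(461,303),.1).round(3))
# mid line of the handle in this frame, by edges
g=cv2.cvtColor(cv2.imread('pics/w2.png'),6)
for r in(185,205,225): print(r,g[r,320:378:2])
E
```

```text
holder [ 0.4754 -0.4177] ang 9.683899893109068 [np.float64(0.09), np.float64(0.103), np.float64(0.092), np.float64(0.102)]
head [ 0.4766 -0.4209  0.126 ] end [ 0.3658 -0.4435  0.126 ] 0.11307572019836427 ang 11.566626793806202
purple [ 0.3   -0.372  0.05 ]
purple [ 0.323 -0.375  0.106]
top head [ 0.468 -0.402  0.126] purple [ 0.313 -0.374  0.1  ]
185 [157 156 159 158 154 136 119  69  96 109 117 126 128 126 127 127 127 126
 126 121 115 107  56  33  34  35  35  57 160]
205 [166 166 167 167 167 168  74  96 110 120 128 127 128 128 126 126 126 126
 120 113  99 155 166 167 167 166 165 164 163]
225 [168 167 168 169 169  77 102 115 121 128 128 127 127 126 126 126 125 118
 112 105 163 164 163 165 167 166 165 164 164]
```

```bash
python3 -c "
from h import *
c=cam('wrist');a=[px2w(c,p,.126)[:2] for p in((346.5,205),(344.5,225))];d=a[0]-a[1];print(a,np.degrees(np.arctan2(d[1],d[0])))
plan((.4275,-.4303,.20),10.8);plan((.4275,-.4303,.09),10.8)"
```

```text
[array([ 0.41789954, -0.43175643]), array([ 0.39797718, -0.43621684])] 12.619806300153206
 dp [24.  21.9 99.5] rot [-1.000e-04  0.000e+00  1.147e-01] q [-1.    0.38  1.46 -0.    1.3   0.27] t 4.95
 dp [ 24.   21.9 209.5] rot [-1.000e-04  0.000e+00  1.147e-01] q [-1.    0.38  1.46 -0.    1.3   0.27] t 4.95
```

```bash
python3 -m jog '{"dp":[[8,7,40],[16,15,80],[24,22,110],[24,22,140],[24,22,160],[24,22,175],[24,22,190],[24,22,200],[24,22,209],[24,22,209],[24,22,209]],"delta_rot":[[0,0,0.05],[0,0,0.1],[0,0,0.105],[0,0,0.105],[0,0,0.105],[0,0,0.105],[0,0,0.105],[0,0,0.105],[0,0,0.105],[0,0,0.105],[0,0,0.105]],"gripper":[1,1,1,1,1,1,1,1,1,1,1]}' 40
python3 -m jog '{"dp":[[0,0,0],[0,0,0],[0,0,0],[0,0,0],[0,0,0],[0,0,0],[0,0,0],[0,0,0]],"delta_rot":[[0,0,0],[0,0,0],[0,0,0],[0,0,0],[0,0,0],[0,0,0],[0,0,0],[0,0,0]],"gripper":[-1,-1,-1,-1,-1,-1,-1,-1]}' 40
```

```text
time: 6.05
position: [0.4275, -0.4309, 0.0908]
tool_rot: [0.995, 0.098, 0.0, 0.0]
ft_force: [1.0, -0.4, 0.5]
grip_width: 0.087
grip_force: 0.0
time: 6.85
position: [0.4273, -0.4306, 0.0905]
tool_rot: [0.995, 0.098, -0.0, -0.0]
ft_force: [-0.2, 1.1, 0.7]
grip_width: 0.031
grip_force: 0.2
```

```bash
python3 -m jog '{"dp":[[0,0,0],[0,0,0],[0,0,0],[0,0,0],[0,0,0]],"delta_rot":[[0,0,0],[0,0,0],[0,0,0],[0,0,0],[0,0,0]],"gripper":[-1,-1,-1,-1,-1]}' 40
python3 -m jog '{"dp":[[0,0,-5],[0,0,-10],[0,0,-20],[0,0,-30],[0,0,-45],[0,0,-60],[0,0,-75],[0,0,-90],[0,0,-105],[0,0,-120],[0,0,-120],[0,0,-120]],"delta_rot":[[0,0,0],[0,0,0],[0,0,0],[0,0,0],[0,0,0],[0,0,0],[0,0,0],[0,0,0],[0,0,0],[0,0,0],[0,0,0],[0,0,0]],"gripper":[-1,-1,-1,-1,-1,-1,-1,-1,-1,-1,-1,-1]}'
python3 - <<'E'
from h import *
plan((.396,.418,.21),11.5)
im,c=snap("top","t2");im2,c2=snap("wrist","w3")
# labels and boxes from top
g=cv2.cvtColor(im,6)
def blobs(g,c,z,lo,hi,thr):
    n,l,s,ce=cv2.connectedComponentsWithStats((g>thr).astype(np.uint8))
    for i in range(1,n):
        if lo<s[i,4]<hi: print(ce[i].round(1),s[i,4],px2w(c,ce[i],z)[:2].round(4))
for (x0,y0,x1,y1) in((195,170,235,225),(245,222,285,278),(285,150,328,205),(333,225,375,280),(105,275,135,300)):
    s=g[y0:y1,x0:x1];print(int(np.percentile(s,50)),s.max())
crop=np.hstack([cv2.resize(im[y0:y1,x0:x1],(190,260),interpolation=cv2.INTER_CUBIC) for (x0,y0,x1,y1) in((195,170,233,222),(245,224,283,276),(285,152,323,204),(336,226,374,278))])
cv2.imwrite('pics/boxes.png',np.vstack([crop,cv2.resize(im2[:,:],(760,340))]))
E
```

```text
time: 7.35
position: [0.4273, -0.4306, 0.0905]
tool_rot: [0.995, 0.098, -0.0, -0.0]
ft_force: [-0.6, 0.7, 0.6]
grip_width: 0.0298
grip_force: 39.8
time: 8.55
position: [0.4274, -0.4306, 0.2112]
tool_rot: [0.995, 0.098, 0.0, 0.0]
ft_force: [0.0, 0.6, -2.1]
grip_width: 0.03
grip_force: 39.8
 dp [ 1.352e+02 -8.384e+02  4.000e-01] rot [ 0.001  -0.0004 -0.0039] q [-0.97  0.52  1.49 -0.    1.13  0.4 ] t 8.55
116 215
110 218
136 215
92 101
200 219
```

View pics/boxes.png

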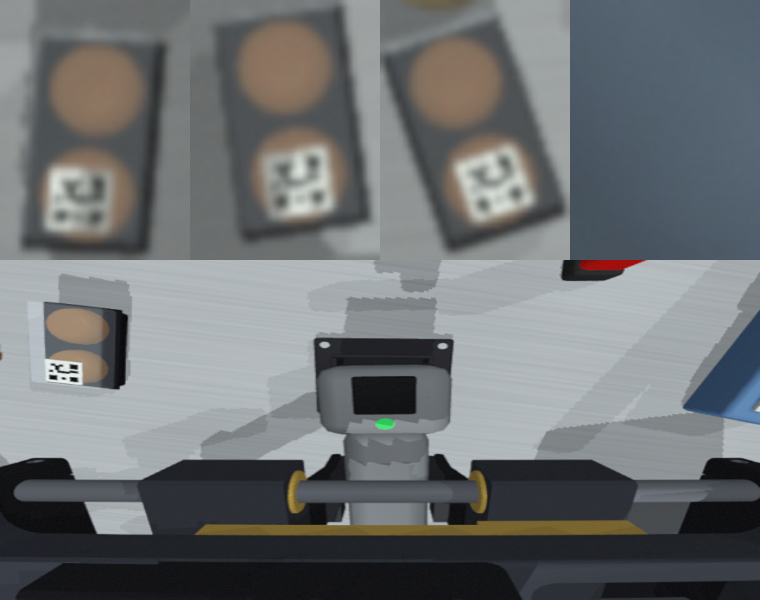

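The scanner is held level at (385,395) in the wrist part. The top crops show boxes 1 to 3 with their labels at the near end. The arm hides box 4 in this top picture.

```bash
cat >> h.py <<'E'
def label(im,c,roi,z,thr=None,k=5):
    "centre (world) of a bright label inside the pixel roi, and its size and angle in the world"
    x0,y0,x1,y1=roi;s=cv2.resize(cv2.cvtColor(im[y0:y1,x0:x1],6),None,fx=6,fy=6,interpolation=cv2.INTER_CUBIC)
    m=(s>(thr or 190)).astype(np.uint8);m=cv2.morphologyEx(m,cv2.MORPH_CLOSE,np.ones((6*k,6*k)))
    cs,_=cv2.findContours(m,0,2);k=max(cs,key=cv2.contourArea);b=(cv2.boxPoints(cv2.minAreaRect(k))+.5)/6-.5+[x0,y0]
    w=np.array([px2w(c,p,z)[:2] for p in b]);e=w[1]-w[0]
    return w.mean(0).round(4),np.linalg.norm(e).round(3),np.linalg.norm(w[2]-w[1]).round(3),round((np.degrees(np.arctan2(e[1],e[0]))+45)%90-45,1)
E
python3 - <<'E'
from h import *
im=cv2.imread('pics/top0.png');c=cam('top')
for n,r,z in(('tray',(108,278,134,300),.004),('b1',(199,198,224,222),.038),('b2',(253,249,280,274),.038),('b3',(293,174,320,202),.038),('b4',(342,252,370,277),.038)):
    for t in(165,185): print(n,t,label(im,c,r,z,t if n!='tray' else t+40))
im=cv2.imread('pics/w1.png')
E
```

```text
Traceback (most recent call last):
  File "h.py", line 32, in label
    cs,_=cv2.findContours(m,0,2);k=max(cs,key=cv2.contourArea);b=(cv2.boxPoints(cv2.minAreaRect(k))+.5)/6-.5+[x0,y0]
                                   ~~~^^^^^^^^^^^^^^^^^^^^^^^^
ValueError: max() iterable argument is empty
```

```bash
python3 - <<'E'
from h import *
im=cv2.imread('pics/top0.png');c=cam('top')
for n,r,z in(('b1',(199,198,224,222),.038),('b2',(253,249,280,274),.038),('b3',(293,174,320,202),.038),('b4',(342,252,370,277),.038)):
    for t in(165,185): print(n,t,label(im,c,r,z,t))
g=cv2.cvtColor(im,6)[278:300,108:134];ys,xs=np.where(g<150);print('tray dark bbox',xs.min()+108,xs.max()+108,ys.min()+278,ys.max()+278)
print(px2w(c,((xs.min()+xs.max())/2+108,(ys.min()+ys.max())/2+278),.004))
# tray rim outer corners estimated from top picture
cor=[px2w(c,p,.018)[:2] for p in((78,204),(151,199),(158,303),(82,308))];print('tray',np.mean(cor,0),[np.linalg.norm(cor[i]-cor[i-1]).round(3) for i in range(4)])
im=cv2.imread('pics/w1.png')
E
```

```text
b1 165 (array([0.6086, 0.1819]), np.float64(0.029), np.float64(0.029), np.float64(-6.3))
b1 185 (array([0.6179, 0.1932]), np.float64(0.002), np.float64(0.006), np.float64(-6.3))
b2 165 (array([0.4688, 0.059 ]), np.float64(0.029), np.float64(0.029), np.float64(-2.1))
b2 185 (array([0.4566, 0.0584]), np.float64(0.006), np.float64(0.002), np.float64(-1.9))
b3 165 (array([ 0.6364, -0.0588]), np.float64(0.028), np.float64(0.03), np.float64(16.6))
b3 185 (array([ 0.6238, -0.0614]), np.float64(0.005), np.float64(0.003), np.float64(-6.4))
b4 165 (array([ 0.4344, -0.1591]), np.float64(0.029), np.float64(0.029), np.float64(1.2))
b4 185 (array([ 0.4223, -0.1605]), np.float64(0.005), np.float64(0.002), np.float64(-6.3))
tray dark bbox 108 133 282 299
[0.44016242 0.41903656 0.004     ]
tray [0.53172616 0.4185762 ] [np.float64(0.258), np.float64(0.18), np.float64(0.26), np.float64(0.18)]
```

```bash
python3 -m jog '{"dp":[[2,-10,-10],[5,-30,-20],[10,-60,-25],[16,-100,-30],[23,-140,-30],[29,-180,-30],[36,-220,-30],[42,-260,-30],[49,-300,-30],[55,-340,-30],[62,-380,-30],[68,-420,-30]],"delta_rot":[[0,0,0],[0,0,0],[0,0,0],[0,0,0],[0,0,0],[0,0,0],[0,0,0],[0,0,0],[0,0,0],[0,0,0],[0,0,0],[0,0,0]],"gripper":[-1,-1,-1,-1,-1,-1,-1,-1,-1,-1,-1,-1]}'
python3 -m jog '{"dp":[[6,-40,0],[13,-80,0],[19,-120,0],[26,-160,0],[32,-200,0],[39,-240,0],[45,-280,0],[52,-320,5],[58,-355,15],[63,-385,25],[66,-400,30],[67,-408,30]],"delta_rot":[[0,0,0],[0,0,0],[0,0,0],[0,0,0],[0,0,0],[0,0,0],[0,0,0],[0,0,0],[0,0,0],[0,0,0],[0,0,0],[0,0,0]],"gripper":[-1,-1,-1,-1,-1,-1,-1,-1,-1,-1,-1,-1]}'
python3 -c "
from h import *
plan((.397,.408,.174),11.3)
im,c=snap('wrist','w4')"
```

```text
time: 9.85
position: [0.4111, -0.0033, 0.2408]
tool_rot: [0.995, 0.098, 0.0, -0.0]
ft_force: [-0.2, 0.8, -0.7]
grip_width: 0.0297
grip_force: 39.8
time: 11.05
position: [0.3967, 0.4084, 0.2097]
tool_rot: [0.995, 0.099, -0.001, 0.001]
ft_force: [-0.3, 0.3, -2.1]
grip_width: 0.0297
grip_force: 39.8
 dp [ 0.3  0.4 35.7] rot [0.0011 0.0024 0.0012] q [ 0.6   0.47  1.59 -0.    1.09  1.98] t 11.05
```

View pics/w4.png

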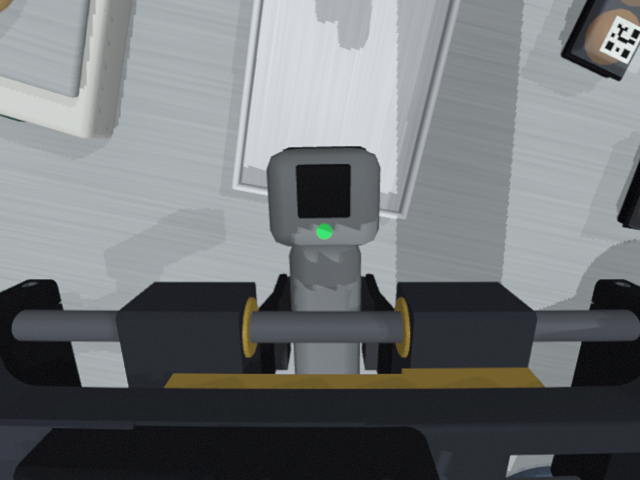

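The near tray corners are at (236,187) and (403,216), and the scanner head covers the code. I'll check the tray pose from these corners.

```bash
python3 -c "
from h import *
c=cam('wrist')
a=px2w(c,(235,188),.018)[:2];b=px2w(c,(403,217),.018)[:2];e=a-b;L=np.linalg.norm(e);e/=L;x=np.array([e[1],-e[0]])
print(a,b,L,'ang',np.degrees(np.arctan2(x[1],x[0])),'code',(a+b)/2+.039*x,'centre',(a+b)/2+.125*x)
t=cam('top')
for p,q in(((82,308),(78,204)),((158,303),(151,199))):
    d=(px2w(t,q,.018)-px2w(t,p,.018))[:2];print(np.degrees(np.arctan2(d[1],d[0])))
"
python3 -m jog '{"dp":[[0,0,10],[0,0,20],[0,0,30],[0,0,36],[0,0,36],[0,0,36],[0,0,36],[0,0,36],[0,0,36],[0,0,36],[0,0,36],[0,0,36]],"delta_rot":[[0,0,0],[0,0,0],[0,0,0],[0,0,0],[0,0,0],[0,0,0],[0,0,0],[0,0,0],[0,0,0],[0,0,0],[0,0,0],[0,0,0]],"gripper":[-1,-1,-1,-1,-1,-1,-1,-1,-1,-1,-1,-1]}'
```

```text
[0.40698661 0.50669066] [0.41145689 0.32848088] 0.17826584512177804 ang 1.4369255149378577 code [0.44820949 0.41856375] centre [0.53418244 0.42072033]
0.6974625314409374
0.7999497611471571
time: 12.3
position: [0.3979, 0.4078, 0.1746]
tool_rot: [0.995, 0.098, 0.0, -0.0]
ft_force: [1.2, -1.0, -1.6]
grip_width: 0.0298
grip_force: 39.8
```

```bash
python3 -m jog '{"dp":[[0,0,0],[0,0,0],[0,0,0],[0,0,0],[0,0,0],[0,0,0],[0,0,-10],[0,0,-34],[8,18,-34],[20,47,-34],[35,82,-34],[50,117,-34]],"delta_rot":[[0,0,0],[0,0,0],[0,0,0],[0,0,0],[0,0,0],[0,0,0],[0,0,0],[0,0,0],[0,0,0],[0,0,0],[0,0,0],[0,0,0]],"gripper":[-1,-1,-1,-1,-1,-1,-1,-1,-1,-1,-1,-1]}'
python3 -c "
from h import *
plan((.5593,.1722,.208),11.3)"
```

```text
time: 13.5
position: [0.4705, 0.3022, 0.2096]
tool_rot: [0.995, 0.099, 0.001, -0.0]
ft_force: [-0.1, 0.3, -2.4]
grip_width: 0.0298
grip_force: 39.8
 dp [ 61.5 144.9   1.6] rot [-0.0002 -0.0014  0.0008] q [ 0.37  0.45  1.61 -0.    1.07  1.74] t 13.5
```

```bash
python3 -m jog '{"dp":[[15,35,0],[30,70,0],[42,100,0],[52,123,0],[58,137,0],[61,145,0],[61,145,0],[61,145,0],[61,145,0],[61,145,0]],"delta_rot":[[0,0,0],[0,0,0],[0,0,0],[0,0,0],[0,0,0],[0,0,0],[0,0,0],[0,0,0],[0,0,0],[0,0,0]],"gripper":[-1,-1,-1,-1,-1,-1,-1,-1,-1,-1]}'
python3 -c "
from h import *
plan((.5593,.1722,.208),11.3)
im,c=snap('wrist','w5')"
```

```text
time: 14.5
position: [0.5572, 0.1735, 0.2086]
tool_rot: [0.995, 0.099, -0.0, -0.0]
ft_force: [0.9, 0.7, -1.2]
grip_width: 0.0296
grip_force: 39.8
 dp [1.8 1.7 0.6] rot [-0.0002  0.0005  0.0011] q [0.11 0.49 1.55 0.   1.1  1.48] t 14.5
```

View pics/w5.png

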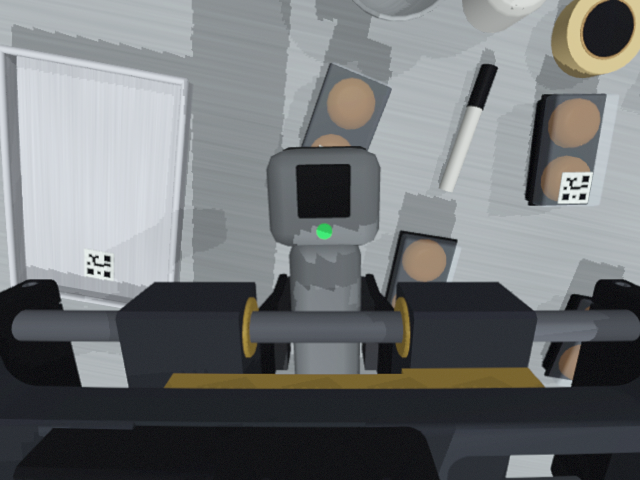

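Box 1 lies under the head, with its far lid corners at (334,64) and (391,86). Box 3's code is at (576,187) and the tray code at (99,264). I'll use these as a cross-check.

```bash
python3 -m jog '{"dp":[[2,2,0],[2,2,0],[2,2,0],[2,2,0],[2,2,0],[2,2,0],[2,2,0]],"delta_rot":[[0,0,0],[0,0,0],[0,0,0],[0,0,0],[0,0,0],[0,0,0],[0,0,0]],"gripper":[-1,-1,-1,-1,-1,-1,-1]}'
python3 -c "
from h import *
c=cam('wrist')
a=px2w(c,(334,64),.038)[:2];b=px2w(c,(391,86),.038)[:2];e=a-b;L=np.linalg.norm(e);e/=L;x=np.array([e[1],-e[0]])
print(a,b,L,'ang',np.degrees(np.arctan2(x[1],x[0])),'b1code',(a+b)/2-.089*x,'centre',(a+b)/2-.055*x)
print('b3code',px2w(c,(576,187),.038),'traycode',px2w(c,(99,264),.004))
plan((.4195,.0493,.208),11.3)"
```

```text
time: 15.25
position: [0.5603, 0.1709, 0.2086]
tool_rot: [0.995, 0.098, 0.0, 0.0]
ft_force: [0.1, -0.3, -2.3]
grip_width: 0.0297
grip_force: 39.8
[0.70057587 0.19135416] [0.69289519 0.13727958] 0.054617333972953416 ang -8.084132963923375 b1code [0.60861996 0.17683268] centre [0.64228209 0.17205136]
b3code [ 0.64091293 -0.06374158  0.038     ] traycode [0.45157483 0.41502121 0.004     ]
 dp [-161.9   91.8    0.6] rot [ 0.     -0.     -0.0005] q [ 0.11  0.49  1.55 -0.    1.1   1.48] t 15.25
```

```bash
python3 -m jog '{"dp":[[0,0,0],[0,0,0],[-8,5,0],[-25,14,0],[-50,28,0],[-80,45,0],[-110,62,0],[-135,76,0],[-152,86,0],[-160,91,0],[-162,92,0],[-162,92,0]],"delta_rot":[[0,0,0],[0,0,0],[0,0,0],[0,0,0],[0,0,0],[0,0,0],[0,0,0],[0,0,0],[0,0,0],[0,0,0],[0,0,0],[0,0,0]],"gripper":[-1,-1,-1,-1,-1,-1,-1,-1,-1,-1,-1,-1]}'
python3 -m jog '{"dp":[[0,0,0],[0,0,0],[0,0,0],[0,0,0],[0,0,0],[0,0,0],[0,0,0],[0,0,0],[0,0,0],[0,0,0],[0,0,0],[0,0,0]],"delta_rot":[[0,0,0],[0,0,0],[0,0,0],[0,0,0],[0,0,0],[0,0,0],[0,0,0],[0,0,0],[0,0,0],[0,0,0],[0,0,0],[0,0,0]],"gripper":[-1,-1,-1,-1,-1,-1,-1,-1,-1,-1,-1,-1]}'
python3 -c "
from h import *
plan((.4195,.0493,.208),11.3)
plan((.5875,-.070,.208),11.3)
im,c=snap('wrist','w6')"
```

```text
time: 16.45
position: [0.42, 0.049, 0.2088]
tool_rot: [0.995, 0.098, 0.001, 0.0]
ft_force: [0.5, 0.3, -1.6]
grip_width: 0.0295
grip_force: 39.8
time: 17.65
position: [0.4194, 0.0491, 0.2086]
tool_rot: [0.995, 0.098, 0.0, -0.0]
ft_force: [0.4, -0.0, -1.9]
grip_width: 0.0293
grip_force: 39.8
 dp [ 0.1 -0.2  0.6] rot [-0.     -0.     -0.0005] q [-0.15  0.28  1.93  0.    0.93  1.22] t 17.65
 dp [141.6 149.6   0.6] rot [-0.     -0.     -0.0005] q [-0.15  0.28  1.93  0.    0.93  1.22] t 17.65
```

View pics/w6.png

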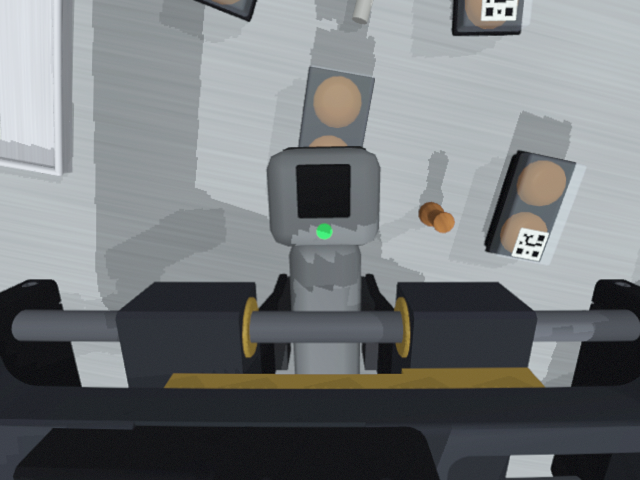

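Box 2 is under the head. Box 4's code is at (530,245) and box 3's at (499,8).

```bash
python3 -c "
from h import *
c=cam('wrist');im=cv2.imread('pics/w6.png')
print('b4',px2w(c,(530,245),.038),label(im,c,(505,222,552,265),.038,190,9),'b3',px2w(c,(499,8),.038))
for a,b in(((310,67),(374,76)),((520,152),(576,163))):
  a=px2w(c,a,.038)[:2];b=px2w(c,b,.038)[:2];e=a-b;L=np.linalg.norm(e);e/=L;x=np.array([e[1],-e[0]])
  print(L,'ang',np.degrees(np.arctan2(x[1],x[0])),'code',(a+b)/2-.089*x,'centre',(a+b)/2-.055*x)
"
```

```text
b4 [ 0.4346136  -0.16127701  0.038     ] (array([ 0.4329, -0.1598]), np.float64(0.048), np.float64(0.04), np.float64(11.3)) b3 [ 0.63204355 -0.06103536  0.038     ]
0.05770586945687947 ang 3.93907447115217 code [0.4663015  0.05504145] centre [0.50022118 0.0573771 ]
0.057404009919539464 ang 1.3961254538405243 code [ 0.43209763 -0.15019626] centre [ 0.46608754 -0.14936787]
```

```bash
python3 -m jog '{"dp":[[7,7,0],[20,21,0],[40,42,0],[65,68,0],[90,95,0],[112,118,0],[130,137,0],[138,146,0],[141,149,0],[141,149,0],[141,149,0],[141,149,0]],"delta_rot":[[0,0,0],[0,0,0],[0,0,0],[0,0,0],[0,0,0],[0,0,0],[0,0,0],[0,0,0],[0,0,0],[0,0,0],[0,0,0],[0,0,0]],"gripper":[-1,-1,-1,-1,-1,-1,-1,-1,-1,-1,-1,-1]}'
python3 -c "
from h import *
plan((.5875,-.070,.208),11.3)
im,c=snap('wrist','w7')"
```

```text
time: 18.9
position: [0.5857, -0.0685, 0.2086]
tool_rot: [0.995, 0.099, -0.001, -0.0]
ft_force: [0.5, 0.3, -0.9]
grip_width: 0.0295
grip_force: 39.8
 dp [1.5 1.8 0.6] rot [-0.0007  0.001   0.0004] q [-0.31  0.5   1.54  0.    1.11  1.07] t 18.9
```

View pics/w7.png

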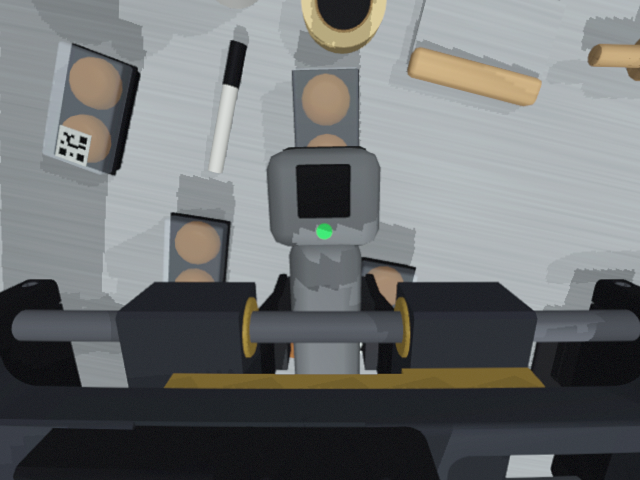

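Box 3 is undisturbed and under the head. I'll hold, then go to box 4.

```bash
python3 -m jog '{"dp":[[0,0,0],[0,0,0],[0,0,0],[0,0,0],[0,0,0],[0,0,0],[0,0,0],[0,0,0],[0,0,0],[0,0,0]],"delta_rot":[[0,0,0],[0,0,0],[0,0,0],[0,0,0],[0,0,0],[0,0,0],[0,0,0],[0,0,0],[0,0,0],[0,0,0]],"gripper":[-1,-1,-1,-1,-1,-1,-1,-1,-1,-1]}'
python3 -m jog '{"dp":[[-10,3,0],[-30,8,0],[-60,16,0],[-95,25,0],[-130,35,0],[-160,43,0],[-185,50,0],[-205,55,0],[-215,57,0],[-217,58,0],[-217,58,0],[-217,58,0]],"delta_rot":[[0,0,0],[0,0,0],[0,0,0],[0,0,0],[0,0,0],[0,0,0],[0,0,0],[0,0,0],[0,0,0],[0,0,0],[0,0,0],[0,0,0]],"gripper":[-1,-1,-1,-1,-1,-1,-1,-1,-1,-1,-1,-1]}'
python3 -c "
from h import *
plan((.385,-.169,.208),11.3)
im,c=snap('wrist','w8')
a=px2w(c,(0,0),.038)
im,c=snap('top','t8')"
```

```text
time: 19.95
position: [0.5868, -0.0695, 0.2086]
tool_rot: [0.995, 0.098, 0.0, -0.0]
ft_force: [-0.0, 0.7, -1.7]
grip_width: 0.0297
grip_force: 39.8
time: 21.15
position: [0.3862, -0.1689, 0.2087]
tool_rot: [0.995, 0.098, 0.0, 0.0]
ft_force: [0.1, -0.2, -2.3]
grip_width: 0.0297
grip_force: 39.8
 dp [-1.2 -0.1  0.7] rot [ 0.0006 -0.0009 -0.    ] q [-0.68  0.28  1.94  0.    0.93  0.69] t 21.15
```

View pics/w8.png

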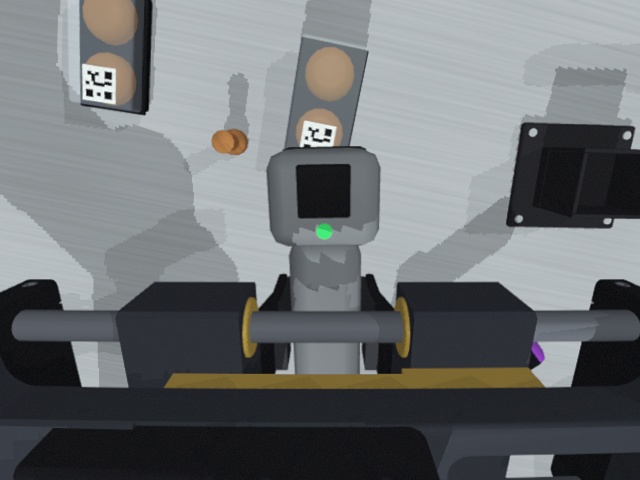

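Box 4 was knocked forward: its code now peeks out above the head at about (317,138), with its far lid corners at (304,37) and (367,50).

```bash
python3 -c "
from h import *
c=cam('wrist');im=cv2.imread('pics/w8.png')
a=px2w(c,(304,37),.038)[:2];b=px2w(c,(367,50),.038)[:2];e=a-b;L=np.linalg.norm(e);e/=L;x=np.array([e[1],-e[0]])
print(L,'ang',np.degrees(np.arctan2(x[1],x[0])),'code',(a+b)/2-.089*x)
a=px2w(c,(304,121),.038)[:2];b=px2w(c,(338,125),.038)[:2];e=a-b;L=np.linalg.norm(e);e/=L;x=np.array([e[1],-e[0]])
print(L,'ang',np.degrees(np.arctan2(x[1],x[0])),'code',(a+b)/2-.015*x)
t=cam('top');im=cv2.imread('pics/t8.png');p=w2px(t,((a+b)/2-.015*x).tolist()+[.038]);print(p)
p=p.astype(int)
try: print(label(im,t,(p[0]-13,p[1]-13,p[0]+13,p[1]+13),.038,165))
except Exception as e: print(e)
"
```

```text
0.05627359781874062 ang 0.7581688080436944 code [ 0.45392952 -0.1473428 ]
0.03162255091594153 ang 4.905156142231051 code [ 0.46012566 -0.14772367]
[352.02648121 254.47323894]
max() iterable argument is empty
```

```bash
python3 -m jog '{"dp":[[8,-2,0],[18,-4,0],[26,-6,0],[26,-6,0],[26,-6,0],[26,-6,0],[26,-6,0],[26,-6,0],[26,-6,0],[26,-6,0],[26,-6,0],[26,-6,0]],"delta_rot":[[0,0,0],[0,0,0],[0,0,0],[0,0,0],[0,0,0],[0,0,0],[0,0,0],[0,0,0],[0,0,0],[0,0,0],[0,0,0],[0,0,0]],"gripper":[-1,-1,-1,-1,-1,-1,-1,-1,-1,-1,-1,-1]}'
python3 -c "
from h import *
im,c=snap('wrist','w9');cv2.imwrite('pics/w9c.png',cv2.resize(im[0:280,180:480],None,fx=2,fy=2))
plan((.411,-.158,.208),11.3)"
```

```text
time: 22.45
position: [0.4097, -0.1578, 0.2086]
tool_rot: [0.995, 0.098, 0.0, 0.0]
ft_force: [-0.2, -0.7, -1.0]
grip_width: 0.0293
grip_force: 39.8
 dp [1.3 0.4 0.6] rot [ 0.0001 -0.     -0.0005] q [-0.62  0.3   1.9  -0.    0.95  0.75] t 22.5
```

View pics/w9c.png

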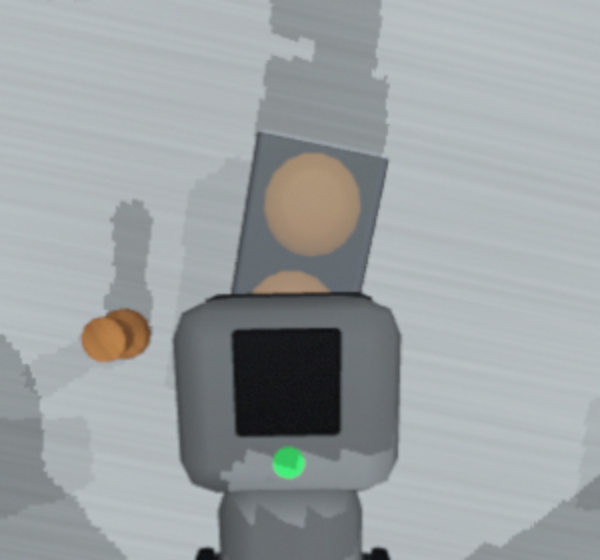

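```bash
python3 -m jog '{"dp":[[0,0,0],[0,0,0],[0,0,0],[0,0,0],[0,0,0],[-2,15,0],[-5,40,0],[-11,80,0],[-16,120,0],[-22,160,0],[-27,200,0],[-32,240,0]],"delta_rot":[[0,0,0],[0,0,0],[0,0,0],[0,0,0],[0,0,0],[0,0,0],[0,0,0],[0,0,0],[0,0,0],[0,0,0],[0,0,0],[0,0,0]],"gripper":[-1,-1,-1,-1,-1,-1,-1,-1,-1,-1,-1,-1]}'
python3 -m jog '{"dp":[[-2,18,0],[-4,30,0],[-4,31,0],[-4,31,0],[-4,31,0]],"delta_rot":[[0,0,0],[0,0,0],[0,0,0],[0,0,0],[0,0,0]],"gripper":[-1,-1,-1,-1,-1]}'
python3 -c "
from h import *
plan((.4273,-.4306,.0905),11.25)
im,c=snap('wrist','w10')
g=cv2.cvtColor(im,6);hs=[]
"
```

```text
time: 23.7
position: [0.4248, -0.4025, 0.2084]
tool_rot: [0.995, 0.098, 0.0, 0.0]
ft_force: [0.6, -0.3, -2.2]
grip_width: 0.0292
grip_force: 39.8
time: 24.2
position: [0.4272, -0.4291, 0.2084]
tool_rot: [0.995, 0.099, -0.0, -0.001]
ft_force: [1.0, -0.2, -1.5]
grip_width: 0.0297
grip_force: 39.8
 dp [-1.000e-01  1.700e+00  1.179e+02] rot [-0.0016  0.0004  0.0014] q [-0.97  0.52  1.5   0.    1.13  0.4 ] t 24.2
```

```bash
python3 -m jog '{"dp":[[0,1,15],[0,1,30],[0,1,45],[0,1,60],[0,1,72],[0,1,82],[0,1,92],[0,1,100],[0,1,106],[0,1,111],[0,1,115],[0,1,116]],"delta_rot":[[0,0,0],[0,0,0],[0,0,0],[0,0,0],[0,0,0],[0,0,0],[0,0,0],[0,0,0],[0,0,0],[0,0,0],[0,0,0],[0,0,0]],"gripper":[-1,-1,-1,-1,-1,-1,-1,-1,-1,-1,-1,-1]}'
python3 -c "
from h import *
plan((.4273,-.4306,.0905),11.25)"
```

```text
time: 25.45
position: [0.4275, -0.4315, 0.0922]
tool_rot: [0.995, 0.098, -0.0, -0.0]
ft_force: [-0.1, -0.3, -1.3]
grip_width: 0.0299
grip_force: 39.8
 dp [ 0.  -1.   1.7] rot [-0.0004  0.0002  0.0004] q [-0.97  0.67  1.58 -0.    0.89  0.4 ] t 25.45
```

```bash
python3 -m jog '{"dp":[[0,0,1],[0,0,2],[0,0,2],[0,0,2],[0,0,2],[0,0,2],[0,0,2],[0,0,2],[0,0,2],[0,0,2]],"delta_rot":[[0,0,0],[0,0,0],[0,0,0],[0,0,0],[0,0,0],[0,0,0],[0,0,0],[0,0,0],[0,0,0],[0,0,0]],"gripper":[-1,-1,-1,0.6,0.6,0.6,0.6,0.6,0.6,0.6]}'
python3 -m jog '{"dp":[[0,0,-20],[0,0,-50],[0,0,-90],[0,0,-130],[0,0,-170],[0,0,-210],[0,0,-210],[0,0,-210]],"delta_rot":[[0,0,0],[0,0,0],[0,0,0],[0,0,0],[0,0,0],[0,0,0],[0,0,0],[0,0,0]],"gripper":[1,1,1,1,1,1,1,1]}'
python3 -c "
from h import *
im,c=snap('wrist','w11');im2,c2=snap('top','t11')
cv2.imwrite('pics/t11c.png',np.hstack([cv2.resize(im2[120:320,60:380],(480,300)),cv2.resize(im[60:300,220:460],(300,300))]))
plan((.32,-.25,.30),11.25)"
```

```text
time: 26.45
position: [0.4276, -0.4316, 0.0906]
tool_rot: [0.995, 0.098, 0.0, 0.0]
ft_force: [-0.3, 0.4, 1.0]
grip_width: 0.0684
grip_force: 0.0
time: 27.25
position: [0.4277, -0.4318, 0.3016]
tool_rot: [0.995, 0.098, 0.001, 0.001]
ft_force: [-0.2, 0.1, -0.2]
grip_width: 0.0868
grip_force: 0.0
 dp [ -69.5 -198.    -0.3] rot [-0.0031  0.0013  0.0004] q [-0.97  0.43  1.38 -0.    1.33  0.4 ] t 27.35
```

View pics/t11c.png

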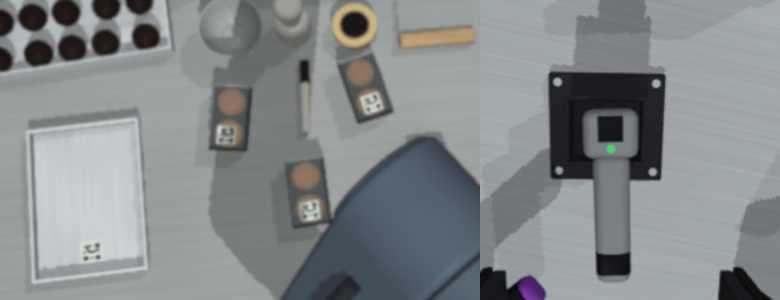

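Scanner is back in its holder, the same pose as before at (610,135) in the crop. Boxes 1 to 3 are unchanged. On to stacking, with box 4 first.

```bash
python3 -m jog '{"dp":[[2,-40,5],[4,-80,10],[6,-120,15],[8,-160,20],[11,-200,30],[14,-240,40],[18,-284,51],[18,-284,51],[18,-284,51],[18,-284,51]],"delta_rot":[[0,0,0.05],[0,0,0.1],[0,0,0.15],[0,0,0.196],[0,0,0.196],[0,0,0.196],[0,0,0.196],[0,0,0.196],[0,0,0.196],[0,0,0.196]],"gripper":[1,1,1,1,1,1,1,1,1,1]}'
cat >> h.py <<'E'
def findbox(approx,f,half=28):
    "label near approx (x,y of code) in a wrist picture -> code, box centre, angle"
    im,c=snap('wrist',f);p=w2px(c,(*approx,.038)).astype(int);x0,y0=max(p[0]-half,0),max(p[1]-half,0)
    for t in(185,200,215):
        r=label(im,c,(x0,y0,min(p[0]+half,639),p[1]+half),.038,t,9);a=np.radians(r[3]);print(t,'px',p,r,'centre',(r[0]+.034*np.array([np.cos(a),np.sin(a)])).round(4))
E
python3 -c "
from h import *
findbox((.460,-.148),'v4')
print([ (round(d['score'],2),[int(v) for v in d['rect']]) for d in robot.search_frame('box4_code','wrist')],[ (round(d['score'],2),[int(v) for v in d['rect']]) for d in robot.search_frame('box4','wrist')])"
```

```text
time: 28.35
position: [0.3902, -0.1505, 0.2492]
tool_rot: [1.0, 0.0, -0.0, 0.0]
ft_force: [1.3, -0.0, -0.0]
grip_width: 0.0874
grip_force: 0.0
185 px [323 146] (array([ 0.4596, -0.146 ]), np.float64(0.03), np.float64(0.03), np.float64(-0.0)) centre [ 0.4936 -0.146 ]
200 px [323 146] (array([ 0.4597, -0.146 ]), np.float64(0.029), np.float64(0.029), np.float64(-0.0)) centre [ 0.4937 -0.146 ]
215 px [323 146] (array([ 0.4597, -0.146 ]), np.float64(0.028), np.float64(0.029), np.float64(-0.0)) centre [ 0.4937 -0.146 ]
[(0.87, [293, 55, 350, 169])] [(0.81, [2, 0, 42, 24]), (0.77, [86, 47, 170, 159]), (0.55, [293, 57, 350, 167])]
```

```bash
python3 -m jog '{"dp":[[40,-2,35],[80,-4,75],[103,-4,115],[103,-4,150],[103,-4,180],[103,-4,205],[103,-4,222],[103,-4,233],[103,-4,239],[103,-4,239],[103,-4,239]],"delta_rot":[[0,0,0],[0,0,0],[0,0,0],[0,0,0],[0,0,0],[0,0,0],[0,0,0],[0,0,0],[0,0,0],[0,0,0],[0,0,0]],"gripper":[1,1,1,1,1,1,1,1,1,1,1]}' 25
python3 -m jog '{"dp":[[0,0,0],[0,0,0],[0,0,0],[0,0,0],[0,0,0],[0,0,0],[0,0,0],[0,0,0]],"delta_rot":[[0,0,0],[0,0,0],[0,0,0],[0,0,0],[0,0,0],[0,0,0],[0,0,0],[0,0,0]],"gripper":[-1,-1,-1,-1,-1,-1,-1,-1]}' 25
```

```text
time: 29.6
position: [0.4932, -0.146, 0.0112]
tool_rot: [1.0, 0.0, 0.001, 0.0]
ft_force: [-0.5, -0.1, -0.4]
grip_width: 0.087
grip_force: 0.0
time: 30.4
position: [0.4929, -0.1455, 0.0109]
tool_rot: [1.0, 0.0, 0.0, 0.0]
ft_force: [-0.5, 1.1, 6.5]
grip_width: 0.0637
grip_force: 25.0
```

```bash
python3 -m jog '{"dp":[[0,0,-10],[0,0,-30],[0,0,-65],[0,0,-105],[-8,-30,-140],[-16,-70,-170],[-26,-110,-200],[-35,-150,-220],[-45,-190,-239],[-54,-230,-239],[-64,-270,-239],[-73,-310,-239]],"delta_rot":[[0,0,0],[0,0,0],[0,0,0],[0,0,0],[0,0,0],[0,0,0],[0,0,0],[0,0,0],[0,0,0],[0,0,0],[0,0,0],[0,0,0]],"gripper":[-1,-1,-1,-1,-1,-1,-1,-1,-1,-1,-1,-1]}'
python3 -m jog '{"dp":[[-10,-40,0],[-20,-80,0],[-29,-120,0],[-39,-160,0],[-48,-200,0],[-56,-235,0],[-60,-254,0],[-60,-254,0],[-60,-254,0],[-60,-254,0]],"delta_rot":[[0,0,0],[0,0,0],[0,0,0],[0,0,0],[0,0,0],[0,0,0],[0,0,0],[0,0,0],[0,0,0],[0,0,0]],"gripper":[-1,-1,-1,-1,-1,-1,-1,-1,-1,-1]}'
python3 - <<'E'
from h import *
im,c=snap('wrist','vt');print(robot.get_obs()['position'].round(4),robot.get_obs()['grip_width'])
# tray: dark pixels of code; edges: brightness profiles along y at several x and vice versa
o=rectify(im,c,.40,.70,.30,.54,.004,.0005);cv2.imwrite('pics/ot.png',o)
g=cv2.cvtColor(o,6);m=(g<110).astype(np.uint8)
x=lambda r:.70-.0005*r; y=lambda q:.54-.0005*q
r0,r1=int((.70-.475)/.0005),int((.70-.42)/.0005);q0,q1=int((.54-.445)/.0005),int((.54-.39)/.0005)
ys,xs=np.where(m[r0:r1,q0:q1]);print('code',x((ys.min()+ys.max())/2+r0),y((xs.min()+xs.max())/2+q0),(np.ptp(ys)*.5,np.ptp(xs)*.5),len(ys))
pts=np.c_[xs,ys].astype(np.float32);print(cv2.minAreaRect(pts))
# walls: on plane z=.018 the top rim
o=rectify(im,c,.40,.70,.30,.54,.018,.0005);g=cv2.GaussianBlur(cv2.cvtColor(o,6),(5,5),0).astype(int)
for X in(.47,.50,.53,.56,.59):
    r=int((.70-X)/.0005);p=g[r];d=np.diff(p[::2]);k=np.argsort(-abs(d))[:8];print(X,sorted((round(y(2*i),3),int(d[i])) for i in k))
for Y in(.36,.39,.45,.48):
    q=int((.54-Y)/.0005);p=g[:,q];d=np.diff(p[::2]);k=np.argsort(-abs(d))[:6];print(Y,sorted((round(x(2*i),3),int(d[i])) for i in k))
E
```

```text
time: 31.6
position: [0.418, 0.1659, 0.2498]
tool_rot: [1.0, 0.0, -0.0, 0.0]
ft_force: [0.7, -0.0, -2.8]
grip_width: 0.0636
grip_force: 25.0
time: 32.6
position: [0.359, 0.4172, 0.2493]
tool_rot: [1.0, -0.0, -0.0, 0.001]
ft_force: [-0.2, -1.7, -0.5]
grip_width: 0.0638
grip_force: 25.0
[0.3592 0.4171 0.2494] 0.0640935091105482
code 0.44799999999999995 0.41725 (np.float64(26.0), np.float64(25.5)) 931
((55.5, 55.0), (52.0, 51.0), 90.0)
0.47 [(np.float64(0.332), 21), (np.float64(0.335), -33), (np.float64(0.346), -24), (np.float64(0.501), 33), (np.float64(0.502), 36), (np.float64(0.504), -38), (np.float64(0.505), -25), (np.float64(0.51), 24)]
0.5 [(np.float64(0.332), 21), (np.float64(0.335), -21), (np.float64(0.354), -20), (np.float64(0.501), 31), (np.float64(0.502), 42), (np.float64(0.504), -35), (np.float64(0.505), -33), (np.float64(0.51), 20)]
0.53 [(np.float64(0.332), 18), (np.float64(0.335), -20), (np.float64(0.336), -22), (np.float64(0.502), 42), (np.float64(0.503), 28), (np.float64(0.505), -31), (np.float64(0.506), -24), (np.float64(0.511), 21)]
0.56 [(np.float64(0.333), 21), (np.f
[... 305 characters left out ...]
loat64(0.538), 0), (np.float64(0.539), 0), (np.float64(0.54), 0)]
0.36 [(np.float64(0.408), -29), (np.float64(0.413), 19), (np.float64(0.432), -19), (np.float64(0.531), 17), (np.float64(0.573), 79), (np.float64(0.574), 82)]
0.39 [(np.float64(0.407), -18), (np.float64(0.408), -24), (np.float64(0.412), 19), (np.float64(0.433), -17), (np.float64(0.573), 111), (np.float64(0.574), 89)]
0.45 [(np.float64(0.406), -18), (np.float64(0.407), -26), (np.float64(0.411), 18), (np.float64(0.432), -19), (np.float64(0.573), 90), (np.float64(0.574), 74)]
0.48 [(np.float64(0.406), -21), (np.float64(0.411), 21), (np.float64(0.412), 18), (np.float64(0.43), -18), (np.float64(0.573), 97), (np.float64(0.574), 102)]
```

```bash
python3 -m jog '{"dp":[[30,0,20],[65,-1,50],[100,-2,80],[135,-3,110],[160,-3,140],[172,-3,165],[174,-3,185],[174,-3,200],[174,-3,212],[174,-3,221],[174,-3,228],[174,-3,232]],"delta_rot":[[0,0,-0.016],[0,0,-0.016],[0,0,-0.016],[0,0,-0.016],[0,0,-0.016],[0,0,-0.016],[0,0,-0.016],[0,0,-0.016],[0,0,-0.016],[0,0,-0.016],[0,0,-0.016],[0,0,-0.016]],"gripper":[-1,-1,-1,-1,-1,-1,-1,-1,-1,-1,-1,-1]}'
python3 -c "
from h import *
plan((.533,.420,.0150),.9)"
```

```text
time: 33.85
position: [0.5331, 0.4217, 0.0176]
tool_rot: [1.0, 0.009, 0.0, -0.0]
ft_force: [-0.3, -0.3, -2.1]
grip_width: 0.0642
grip_force: 25.0
 dp [-0.1  1.7  2.6] rot [-0.0002 -0.0003  0.0015] q [ 0.51  0.85  1.41 -0.    0.88  2.06] t 33.85
```

```bash
python3 -m jog '{"dp":[[0,1,1],[0,1,2],[0,1,2.5],[0,1,2.5],[0,1,2.5],[0,1,2.5],[0,1,2.5],[0,1,-20],[0,1,-60],[0,1,-105],[0,1,-150],[0,1,-190]],"delta_rot":[[0,0,0],[0,0,0],[0,0,0],[0,0,0],[0,0,0],[0,0,0],[0,0,0],[0,0,0],[0,0,0],[0,0,0],[0,0,0],[0,0,0]],"gripper":[-1,-1,-1,-1,1,1,1,1,1,1,1,1]}'
python3 -m jog '{"dp":[[-20,45,-20],[-40,90,-40],[-60,135,-40],[-75,180,-40],[-90,225,-40],[-105,270,-40],[-120,315,-40],[-133,355,-40],[-133,363,-40],[-133,363,-40],[-133,363,-40]],"delta_rot":[[0,0,0.016],[0,0,0.016],[0,0,0.016],[0,0,0.016],[0,0,0.016],[0,0,0.016],[0,0,0.016],[0,0,0.016],[0,0,0.016],[0,0,0.016],[0,0,0.016]],"gripper":[1,1,1,1,1,1,1,1,1,1,1]}'
python3 -c "
from h import *
findbox((.469,.059),'v2')
plan((.5,.06,.0105),3)"
```

```text
time: 35.05
position: [0.5335, 0.4207, 0.2103]
tool_rot: [1.0, 0.008, 0.001, -0.0]
ft_force: [0.2, -0.4, -0.5]
grip_width: 0.0871
grip_force: 0.0
time: 36.15
position: [0.4071, 0.0559, 0.2479]
tool_rot: [1.0, 0.0, 0.001, -0.0]
ft_force: [-0.1, 0.3, 0.2]
grip_width: 0.087
grip_force: 0.0
185 px [322 154] (array([0.4699, 0.0579]), np.float64(0.03), np.float64(0.03), np.float64(2.0)) centre [0.5039 0.0591]
200 px [322 154] (array([0.4698, 0.058 ]), np.float64(0.029), np.float64(0.03), np.float64(2.1)) centre [0.5038 0.0592]
215 px [322 154] (array([0.4698, 0.0579]), np.float64(0.028), np.float64(0.029), np.float64(1.6)) centre [0.5038 0.0588]
 dp [ 92.8  -3.5 237.3] rot [-0.0004 -0.0008 -0.0506] q [-0.14  0.2   1.91  0.    1.04  1.43] t 36.2
```

```bash
python3 -m jog '{"dp":[[40,-2,35],[80,-3,75],[97,-3,115],[97,-3,150],[97,-3,180],[97,-3,205],[97,-3,222],[97,-3,233],[97,-3,237],[97,-3,237]],"delta_rot":[[0,0,-0.04],[0,0,-0.04],[0,0,-0.04],[0,0,-0.04],[0,0,-0.04],[0,0,-0.04],[0,0,-0.04],[0,0,-0.04],[0,0,-0.04],[0,0,-0.04]],"gripper":[1,1,1,1,1,1,1,1,1,1]}' 25
python3 -m jog '{"dp":[[0,0,0],[0,0,0],[0,0,0],[0,0,0],[0,0,0],[0,0,0],[0,0,0],[0,0,-10],[0,0,-30],[0,0,-65],[0,0,-105],[0,0,-145]],"delta_rot":[[0,0,0],[0,0,0],[0,0,0],[0,0,0],[0,0,0],[0,0,0],[0,0,0],[0,0,0],[0,0,0],[0,0,0],[0,0,0],[0,0,0]],"gripper":[-1,-1,-1,-1,-1,-1,-1,-1,-1,-1,-1,-1]}'
python3 -c "
from h import *
plan((.533,.420,.15),.9)"
```

```text
time: 37.2
position: [0.5035, 0.0592, 0.0103]
tool_rot: [1.0, 0.021, -0.0, -0.0]
ft_force: [0.5, 0.3, -0.5]
grip_width: 0.0867
grip_force: 0.0
time: 38.4
position: [0.5024, 0.0584, 0.1568]
tool_rot: [1.0, 0.02, -0.001, -0.0]
ft_force: [0.4, 0.3, -2.4]
grip_width: 0.0639
grip_force: 25.0
 dp [  45.4 -360.1    6.7] rot [-0.0001  0.0019  0.0251] q [-0.11  0.47  1.79 -0.    0.88  1.42] t 38.4
```

```bash
python3 -m jog '{"dp":[[2,-15,0],[6,-45,0],[11,-85,0],[16,-125,0],[21,-165,0],[26,-205,0],[31,-245,0],[36,-285,0],[41,-325,0],[45,-352,0],[45,-360,0],[45,-360,0]],"delta_rot":[[0,0,0],[0,0,0],[0,0,0.025],[0,0,0.025],[0,0,0.025],[0,0,0.025],[0,0,0.025],[0,0,0.025],[0,0,0.025],[0,0,0.025],[0,0,0.025],[0,0,0.025]],"gripper":[-1,-1,-1,-1,-1,-1,-1,-1,-1,-1,-1,-1]}'
python3 -m jog '{"dp":[[0,0,20],[0,0,45],[0,0,65],[0,0,80],[0,0,90],[0,0,98],[0,0,102]],"delta_rot":[[0,0,0],[0,0,0],[0,0,0],[0,0,0],[0,0,0],[0,0,0],[0,0,0]],"gripper":[-1,-1,-1,-1,-1,-1,-1]}'
python3 -c "
from h import *
plan((.533,.420,.0525),.9)"
```

```text
time: 39.6
position: [0.5326, 0.4205, 0.155]
tool_rot: [1.0, 0.009, -0.001, 0.001]
ft_force: [0.8, -0.2, -2.5]
grip_width: 0.0636
grip_force: 25.0
time: 40.3
position: [0.5337, 0.4196, 0.0532]
tool_rot: [1.0, 0.008, -0.0, 0.0]
ft_force: [-1.0, -1.9, 9.1]
grip_width: 0.0637
grip_force: 25.0
 dp [-0.7 -0.4  0.7] rot [ 0.0003  0.0003 -0.0003] q [ 0.5   0.8   1.4  -0.    0.94  2.06] t 40.3
```

```bash
python3 -m jog '{"dp":[[0,0,0],[0,0,0],[0,0,0],[0,0,0],[0,0,-20],[0,0,-60],[0,0,-105],[-30,0,-150],[-65,0,-190],[-100,0,-215],[-105,0,-215],[-105,0,-215]],"delta_rot":[[0,0,0],[0,0,0],[0,0,0],[0,0,0],[0,0,0],[0,0,0],[0,0,0],[0,0,0],[0,0,0],[0,0,0],[0,0,0],[0,0,0]],"gripper":[1,1,1,1,1,1,1,1,1,1,1,1]}'
cat >> h.py <<'E'
def stack(n,f):
    im,c=snap('wrist',f);z=.004+.038*n;p=w2px(c,(.499,.4195,z)).astype(int);h=34
    for t in(185,205): print(t,p,label(im,c,(p[0]-h,p[1]-h,p[0]+h,p[1]+h),z,t,9))
    print('want code at',(.533-.034,.4195))
E
python3 -c "
from h import *
stack(2,'s2')
plan((.54,.18,.25),0)"
```

```text
time: 41.5
position: [0.4278, 0.4187, 0.27]
tool_rot: [1.0, 0.009, 0.001, -0.001]
ft_force: [-0.5, -0.3, -0.8]
grip_width: 0.0869
grip_force: 0.0
185 [326 146] (array([0.499 , 0.4098]), np.float64(0.046), np.float64(0.065), np.float64(1.0))
205 [326 146] (array([0.5   , 0.4181]), np.float64(0.029), np.float64(0.028), np.float64(0.4))
want code at (0.499, 0.4195)
 dp [107.4 240.1  18.7] rot [-0.0001 -0.0009  0.0165] q [ 0.59  0.44  1.45 -0.    1.25  2.14] t 41.55
```

```bash
python3 -m jog '{"dp":[[18,40,3],[36,80,6],[54,120,9],[72,160,13],[90,200,16],[102,230,19],[107,240,19],[107,240,19],[107,240,19]],"delta_rot":[[0,0,0.016],[0,0,0.016],[0,0,0.016],[0,0,0.016],[0,0,0.016],[0,0,0.016],[0,0,0.016],[0,0,0.016],[0,0,0.016]],"gripper":[1,1,1,1,1,1,1,1,1]}'
python3 -c "
from h import *
findbox((.607,.181),'v1')
plan((.642,.178,.0105),-7)"
```

```text
time: 42.45
position: [0.5393, 0.1804, 0.2486]
tool_rot: [1.0, -0.0, -0.001, -0.0]
ft_force: [0.6, 0.1, 0.5]
grip_width: 0.0868
grip_force: 0.0
185 px [324 148] (array([0.6094, 0.1816]), np.float64(0.03), np.float64(0.03), np.float64(-10.2)) centre [0.6429 0.1756]
200 px [324 148] (array([0.6094, 0.1817]), np.float64(0.03), np.float64(0.029), np.float64(-10.3)) centre [0.6429 0.1756]
215 px [324 148] (array([0.6094, 0.1816]), np.float64(0.029), np.float64(0.028), np.float64(-10.2)) centre [0.6429 0.1756]
 dp [103.3   3.1 238.3] rot [-0.0004  0.0014  0.1227] q [0.13 0.42 1.55 0.   1.18 1.7 ] t 42.5
```

```bash
python3 -m jog '{"dp":[[40,2,35],[80,4,75],[103,5,115],[103,5,150],[103,5,180],[103,5,205],[103,5,222],[103,5,233],[103,5,238],[103,5,238]],"delta_rot":[[0,0,0.08],[0,0,0.168],[0,0,0.168],[0,0,0.168],[0,0,0.168],[0,0,0.168],[0,0,0.168],[0,0,0.168],[0,0,0.168],[0,0,0.168]],"gripper":[1,1,1,1,1,1,1,1,1,1]}' 25
python3 -m jog '{"dp":[[0,0,0],[0,0,0],[0,0,0],[0,0,0],[0,0,0],[0,0,0],[0,0,0],[0,0,-10],[0,0,-30],[0,0,-65],[0,0,-105],[0,0,-145]],"delta_rot":[[0,0,0],[0,0,0],[0,0,0],[0,0,0],[0,0,0],[0,0,0],[0,0,0],[0,0,0],[0,0,0],[0,0,0],[0,0,0],[0,0,0]],"gripper":[-1,-1,-1,-1,-1,-1,-1,-1,-1,-1,-1,-1]}'
python3 -c "
from h import *
plan((.533,.420,.175),.9)"
```

```text
time: 43.5
position: [0.6426, 0.1755, 0.0117]
tool_rot: [0.996, -0.084, 0.0, -0.0]
ft_force: [-0.2, -0.6, 0.2]
grip_width: 0.0873
grip_force: 0.0
time: 44.7
position: [0.6414, 0.1747, 0.1572]
tool_rot: [0.996, -0.084, -0.001, 0.0]
ft_force: [0.3, 1.0, -0.8]
grip_width: 0.0642
grip_force: 25.0
 dp [-147.9 -223.6  -17.7] rot [ 0.0008  0.0026 -0.1839] q [ 0.1   0.65  1.38 -0.    1.11  1.84] t 44.7
```

```bash
python3 -m jog '{"dp":[[-6,-9,-8],[-20,-30,-18],[-42,-62,-18],[-64,-96,-18],[-86,-130,-18],[-108,-164,-18],[-128,-194,-18],[-142,-214,-18],[-148,-223,-18],[-148,-223,-18],[-148,-223,-18]],"delta_rot":[[0,0,0],[0,0,-0.03],[0,0,-0.06],[0,0,-0.1],[0,0,-0.14],[0,0,-0.184],[0,0,-0.184],[0,0,-0.184],[0,0,-0.184],[0,0,-0.184],[0,0,-0.184]],"gripper":[-1,-1,-1,-1,-1,-1,-1,-1,-1,-1,-1]}'
python3 -m jog '{"dp":[[0,0,15],[0,0,35],[0,0,50],[0,0,62],[0,0,71],[0,0,78],[0,0,81]],"delta_rot":[[0,0,0],[0,0,0],[0,0,0],[0,0,0],[0,0,0],[0,0,0],[0,0,0]],"gripper":[-1,-1,-1,-1,-1,-1,-1]}'
python3 -c "
from h import *
plan((.533,.420,.0913),.9)"
```

```text
time: 45.8
position: [0.5339, 0.4186, 0.1739]
tool_rot: [1.0, 0.008, -0.0, 0.001]
ft_force: [0.2, -0.4, -0.5]
grip_width: 0.0638
grip_force: 25.0
time: 46.5
position: [0.5338, 0.4195, 0.0928]
tool_rot: [1.0, 0.008, -0.0, 0.0]
ft_force: [-0.2, -0.1, -2.3]
grip_width: 0.0638
grip_force: 25.0
 dp [-0.8 -0.5  1.5] rot [ 0.0004  0.0006 -0.    ] q [ 0.5   0.75  1.39 -0.    1.01  2.06] t 46.5
```

Then view the stack and go to box 3.

```bash
python3 -m jog '{"dp":[[0,0,1],[0,0,1.5],[0,0,1.5],[0,0,1.5],[0,0,1.5],[0,0,1.5],[0,0,-20],[0,0,-60],[0,0,-105],[-50,0,-150],[-100,0,-190],[-105,0,-195]],"delta_rot":[[0,0,0],[0,0,0],[0,0,0],[0,0,0],[0,0,0],[0,0,0],[0,0,0],[0,0,0],[0,0,0],[0,0,0],[0,0,0],[0,0,0]],"gripper":[-1,-1,1,1,1,1,1,1,1,1,1,1]}'
python3 -m jog '{"dp":[[0,0,0],[0,0,0]],"delta_rot":[[0,0,0],[0,0,0]],"gripper":[1,1]}'
python3 -c "
from h import *
stack(3,'s3')
plan((.565,-.065,.25),0)"
```

```text
time: 47.7
position: [0.4272, 0.418, 0.2908]
tool_rot: [1.0, 0.008, 0.001, -0.001]
ft_force: [0.3, 0.3, 0.2]
grip_width: 0.0873
grip_force: 0.0
time: 47.9
position: [0.4289, 0.4183, 0.2896]
tool_rot: [1.0, 0.008, 0.001, -0.001]
ft_force: [-0.8, 0.8, -0.4]
grip_width: 0.0873
grip_force: 0.0
185 [325 147] (array([0.4915, 0.4108]), np.float64(0.044), np.float64(0.047), np.float64(1.4))
205 [325 147] (array([0.5   , 0.4184]), np.float64(0.028), np.float64(0.029), np.float64(1.0))
want code at (0.499, 0.4195)
 dp [128.1 485.   38.5] rot [ 0.0001 -0.0006  0.0159] q [ 0.59  0.43  1.42 -0.    1.3   2.14] t 47.95
```

```bash
python3 -m jog '{"dp":[[11,42,3],[22,84,6],[34,126,9],[45,168,12],[56,210,16],[67,252,20],[78,294,24],[89,336,28],[100,378,32],[111,420,36],[122,462,38],[128,485,38]],"delta_rot":[[0,0,0.016],[0,0,0.016],[0,0,0.016],[0,0,0.016],[0,0,0.016],[0,0,0.016],[0,0,0.016],[0,0,0.016],[0,0,0.016],[0,0,0.016],[0,0,0.016],[0,0,0.016]],"gripper":[1,1,1,1,1,1,1,1,1,1,1,1]}'
python3 -m jog '{"dp":[[0,0,0],[0,0,0]],"delta_rot":[[0,0,0],[0,0,0]],"gripper":[1,1]}'
python3 -c "
from h import *
findbox((.637,-.060),'v3')
plan((.67,-.05,.0105),15)"
```

```text
time: 49.15
position: [0.5654, -0.0696, 0.2481]
tool_rot: [1.0, -0.002, -0.001, 0.0]
ft_force: [-0.1, 0.3, 1.0]
grip_width: 0.0868
grip_force: 0.0
time: 49.35
position: [0.5642, -0.0657, 0.2487]
tool_rot: [1.0, -0.001, -0.002, -0.001]
ft_force: [-0.6, 0.0, 0.3]
grip_width: 0.0867
grip_force: 0.0
185 px [320 143] (array([ 0.6372, -0.0593]), np.float64(0.03), np.float64(0.03), np.float64(12.5)) centre [ 0.6704 -0.0519]
200 px [320 143] (array([ 0.6373, -0.0593]), np.float64(0.029), np.float64(0.029), np.float64(12.0)) centre [ 0.6706 -0.0522]
215 px [320 143] (array([ 0.6392, -0.0644]), np.float64(0.005), np.float64(0.003), np.float64(-0.2)) centre [ 0.6732 -0.0645]
 dp [106.8 -14.5 238.3] rot [-0.0018  0.0027 -0.2628] q [-0.31  0.42  1.55  0.    1.18  1.26] t 49.4
```

```bash
python3 -m jog '{"dp":[[40,-5,35],[80,-10,75],[107,-13,115],[107,-13,150],[107,-13,180],[107,-13,205],[107,-13,222],[107,-13,233],[107,-13,238],[107,-13,238]],"delta_rot":[[0,0,-0.1],[0,0,-0.2],[0,0,-0.228],[0,0,-0.228],[0,0,-0.228],[0,0,-0.228],[0,0,-0.228],[0,0,-0.228],[0,0,-0.228],[0,0,-0.228]],"gripper":[1,1,1,1,1,1,1,1,1,1]}' 25
python3 -m jog '{"dp":[[0,0,0],[0,0,0],[0,0,0],[0,0,0],[0,0,0],[0,0,0],[0,0,0],[0,0,-10],[0,0,-30],[0,0,-65],[0,0,-105],[0,0,-145]],"delta_rot":[[0,0,0],[0,0,0],[0,0,0],[0,0,0],[0,0,0],[0,0,0],[0,0,0],[0,0,0],[0,0,0],[0,0,0],[0,0,0],[0,0,0]],"gripper":[-1,-1,-1,-1,-1,-1,-1,-1,-1,-1,-1,-1]}'
python3 -m jog '{"dp":[[0,0,-30],[0,0,-55],[0,0,-60],[0,0,-60]],"delta_rot":[[0,0,0],[0,0,0],[0,0,0],[0,0,0]],"gripper":[-1,-1,-1,-1]}'
python3 -c "
from h import *
plan((.533,.420,.215),.9)"
```

```text
time: 50.4
position: [0.6717, -0.0517, 0.0127]
tool_rot: [0.993, 0.114, 0.0, 0.0]
ft_force: [-0.7, 0.9, 0.5]
grip_width: 0.0869
grip_force: 0.0
time: 51.6
position: [0.6706, -0.0518, 0.1581]
tool_rot: [0.994, 0.114, -0.001, -0.0]
ft_force: [0.8, 0.2, -1.7]
grip_width: 0.0636
grip_force: 25.0
time: 52.0
position: [0.6715, -0.052, 0.2179]
tool_rot: [0.994, 0.114, 0.0, 0.0]
ft_force: [-0.1, 0.3, -2.4]
grip_width: 0.0638
grip_force: 25.0
 dp [ -28.3 -491.1    2.6] rot [ 0.0005 -0.0009  0.2122] q [-0.24  0.6   1.31 -0.    1.24  1.1 ] t 52.0
```

```bash
python3 -m jog '{"dp":[[-1,-15,0],[-3,-45,0],[-5,-85,0],[-7,-125,0],[-9,-165,0],[-12,-205,0],[-14,-245,0],[-16,-285,0],[-19,-325,0],[-21,-365,0],[-23,-405,0],[-26,-445,0]],"delta_rot":[[0,0,0.02],[0,0,0.04],[0,0,0.06],[0,0,0.08],[0,0,0.1],[0,0,0.12],[0,0,0.14],[0,0,0.16],[0,0,0.18],[0,0,0.2],[0,0,0.212],[0,0,0.212]],"gripper":[-1,-1,-1,-1,-1,-1,-1,-1,-1,-1,-1,-1]}'
python3 -m jog '{"dp":[[0,0,0],[0,0,0]],"delta_rot":[[0,0,0],[0,0,0]],"gripper":[-1,-1]}'
python3 -c "
from h import *
plan((.5335,.4195,.1305),.9)"
```

```text
time: 53.2
position: [0.5437, 0.3765, 0.2144]
tool_rot: [1.0, 0.008, -0.002, 0.001]
ft_force: [0.7, 0.5, -2.2]
grip_width: 0.0638
grip_force: 25.0
time: 53.4
position: [0.5439, 0.3758, 0.2148]
tool_rot: [1.0, 0.009, -0.002, 0.001]
ft_force: [-0.2, 0.8, -1.6]
grip_width: 0.0637
grip_force: 25.0
 dp [ -9.3 -44.1  84.3] rot [0.0027 0.0041 0.0025] q [ 0.44  0.59  1.34 -0.    1.22  1.99] t 53.4
```

```bash
python3 -m jog '{"dp":[[-4,-20,0],[-8,-38,0],[-9.5,-44,0],[-9.5,-44,15],[-9.5,-44,32],[-9.5,-44,48],[-9.5,-44,61],[-9.5,-44,71],[-9.5,-44,78],[-9.5,-44,82],[-9.5,-44,83],[-9.5,-44,83]],"delta_rot":[[0.003,0.004,0.002],[0.003,0.004,0.002],[0.003,0.004,0.002],[0.003,0.004,0.002],[0.003,0.004,0.002],[0.003,0.004,0.002],[0.003,0.004,0.002],[0.003,0.004,0.002],[0.003,0.004,0.002],[0.003,0.004,0.002],[0.003,0.004,0.002],[0.003,0.004,0.002]],"gripper":[-1,-1,-1,-1,-1,-1,-1,-1,-1,-1,-1,-1]}'
python3 -c "
from h import *
plan((.5335,.4195,.1305),.9)"
```

```text
time: 54.6
position: [0.5358, 0.4197, 0.1349]
tool_rot: [1.0, 0.007, 0.002, -0.002]
ft_force: [0.1, 0.6, -1.9]
grip_width: 0.0638
grip_force: 25.0
 dp [-2.3  0.2  4.4] rot [-0.0033 -0.0047 -0.0018] q [0.5  0.7  1.36 0.   1.08 2.06] t 54.6
```

```bash
python3 -m jog '{"dp":[[-2,0,0],[-2,0,1],[-2,0,2],[-2,0,3],[-2,0,3],[-2,0,3]],"delta_rot":[[-0.003,-0.0045,-0.002],[-0.003,-0.0045,-0.002],[-0.003,-0.0045,-0.002],[-0.003,-0.0045,-0.002],[-0.003,-0.0045,-0.002],[-0.003,-0.0045,-0.002]],"gripper":[-1,-1,-1,-1,-1,-1]}'
python3 -c "
from h import *
plan((.5335,.4195,.1305),.9)"
```

```text
time: 55.2
position: [0.5335, 0.4195, 0.1315]
tool_rot: [1.0, 0.008, -0.0, 0.0]
ft_force: [0.7, 0.1, -1.9]
grip_width: 0.0641
grip_force: 25.0
 dp [-0.  0.  1.] rot [0.     0.0005 0.0001] q [0.5  0.7  1.36 0.   1.08 2.06] t 55.2
```

```bash
python3 -m jog '{"dp":[[0,0,1],[0,0,1.3],[0,0,1.3],[0,0,1.3],[0,0,1.3],[0,0,1.3],[0,0,-20],[0,0,-60],[0,0,-105],[-50,0,-130],[-95,0,-150],[-105,0,-170]],"delta_rot":[[0,0,0],[0,0,0],[0,0,0],[0,0,0],[0,0,0],[0,0,0],[0,0,0],[0,0,0],[0,0,0],[0,0,0],[0,0,0],[0,0,0]],"gripper":[-1,-1,1,1,1,1,1,1,1,1,1,1]}'
python3 -m jog '{"dp":[[0,20,0],[0,50,0],[0,50,0],[0,50,0]],"delta_rot":[[0,0,0],[0,0,0],[0,0,0],[0,0,0]],"gripper":[1,1,1,1]}'
python3 -c "
from h import *
stack(4,'s4')
im=cv2.imread('pics/s4.png');t,_=snap('top','tf');s,_=snap('scene','sf')
cv2.imwrite('pics/final.png',np.vstack([np.hstack([im[:280,180:580],s[200:480,180:580]]),cv2.resize(t[130:330],(800,250))]))"
```

```text
time: 56.4
position: [0.4237, 0.4172, 0.3021]
tool_rot: [1.0, 0.009, -0.002, 0.001]
ft_force: [1.2, 0.6, -0.2]
grip_width: 0.0868
grip_force: 0.0
time: 56.8
position: [0.4295, 0.3677, 0.3018]
tool_rot: [1.0, 0.007, -0.0, -0.0]
ft_force: [0.3, -0.8, 0.7]
grip_width: 0.0873
grip_force: 0.0
185 [267 147] (array([0.4918, 0.4165]), np.float64(0.051), np.float64(0.043), np.float64(0.7))
205 [267 147] (array([0.4984, 0.4189]), np.float64(0.029), np.float64(0.03), np.float64(1.0))
want code at (0.499, 0.4195)
```

View pics/final.png

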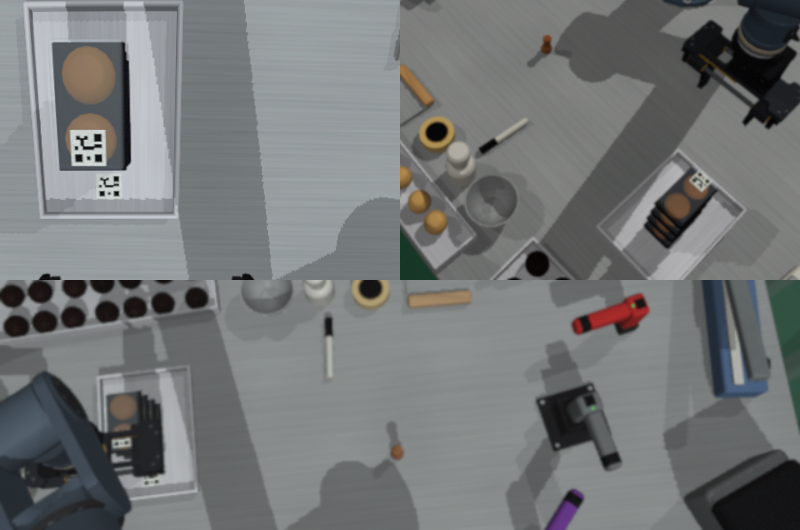

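The four boxes form a neat, aligned pile in the tray, with codes at the code end. The scanner is holstered and the stamp, marker, bowl and the rest are where they were. The robot touches nothing, so I'll hand in.

```bash
python3 -c "
from rig import robot
print(robot.hand_in())"
```

```text
the job is handed in; nothing more can be done
None
```

The job is handed in, with no verdict returned: I held the scanner over the tray code and boxes 1 to 4 in order (nothing confirms each read), put it back in its holder, and stacked all four boxes in the middle of the tray with their codes at its code end.

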